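# Fit a shelf label holder behind the lip and hold it down for screwing

### The job

One place on the small bench shelf has neither canister nor label holder: stand the loose canister upright in that gap, in line with its row and centred behind the bare stretch of lip, and let go. Then push the loose label holder's tongue down behind the lip there, against the spring, until its bridge sits fully home, and finish still gripping it and holding it pressed home so that I can drive its screws. Leave the other canisters, the tape roll and the white jar where they are.

Things in the scene. Friction and masses are not known exactly. Their poses are not given: they have to be found in the camera images.
- can_mid (a point): centre, half-way up, of the loose canister: an upright round screw canister for a microscope objective, 38 mm across, 56 mm tall, black below and clear above, about 80 g, standing on the desk to the left of the shelf. z axis up
- loose_can: the same loose canister; origin at the centre of its underside
- row_place (a point): empty place in the row: the point on the shelf floor (70 mm above the desk, 18 mm below the lip's top) where the centre of the canister's underside belongs, 66 mm behind the lip, in line with the three other canisters, which stand 64 mm apart. A rear upstand 8 mm high is 60 mm behind it. x axis towards the shelf's rear, y along the shelf to the left, z up
- lip_top (a point): middle of the top edge of the bare stretch of lip, at mid thickness, 88 mm above the desk; x axis towards the shelf's rear, y along the lip to the left, z up. The lip is a round-topped aluminium wall 4 mm thick. The fitted neighbours' panels begin 36 mm to either side and stand 40 mm above the lip (at an end of the shelf there is only one neighbour)
- bay_open: bare stretch of lip with the channel behind it; axes as lip_top. The channel is 10 mm wide front to back, 30 mm deep, 58 mm long between webs; its rear wall is 4 mm lower than the lip. A leaf spring in it meets the tongue 6 mm above home and pushes back with 2 N at first, 5 N at home, so the holder rises if let go. Firm stop at home
- holder_grip (a point): middle of the part to grip of the loose grey label holder: a panel 9 mm thick, 56 mm wide, 62 mm tall, card on its front facing the robot, standing on the desk on its feet to the left of the shelf. This point is at mid thickness of the panel, 13 mm below its top, 49 mm above the feet. x axis from panel to tongue (horizontal, away from the robot), y along the width, z up
- tongue_tip (a point): middle of the lower end of the holder's tongue: 14 mm behind holder_grip and 49 mm below it, level with the feet, 6 mm behind the middle of the gap; axes as holder_grip. Fully home it is 22 mm below and 6 mm behind lip_top (1.5 mm of play either way front to back, 4 mm sideways)
- label_holder: the whole holder, about 50 g; origin level with the feet, in the middle of the gap for the lip, 8 mm along x from holder_grip. Behind the panel a bridge (underside 22 mm, top 26 mm above the feet) leads to a tongue 5 mm thick, 50 mm wide, hanging parallel to the panel; the gap between them is 7 mm, open below. Panel and tongue have rounded feet
- can_a: a canister already standing in the row on the shelf; origin at its underside
- can_b: another canister already standing in the row; origin at its underside
- can_c: another canister already standing in the row; origin at its underside
- tape: a roll of tape 55 mm across, 18 mm high, lying on the desk in front of the shelf, not to be disturbed; origin at its underside
- powder: a white jar with a ribbed cap, 60 mm across and 60 mm tall, standing on the desk behind the shelf, not to be disturbed; origin at its underside

How it is judged:
By the outcome, as a careful person would: the job done as asked, in the order asked, and still so for the second after the job is handed in, while the arm keeps its last pose, push and grip.
It also fails if it takes over 51 s, if anything falls off the work surface, if the arm or the gripper's body presses on something with over 40 N, if the wrist force passes 120 N, or if a joint passes its speed limit or range.

### The arm

A 6-joint arm with a two-finger parallel gripper is mounted at the origin on a cart in front of the work surface, level with it; the furniture and walls round the work are solid. World frame = base frame: x ahead of the robot, y to its left, z up, the work surface at z = 0. Lengths are in mm, angles in rad, forces in N, time in s.
With the tool pointing down it reaches from about 350 to 775 mm from the base axis. Payload 7.3 kg.
Tool frame: the origin (TCP) lies at the centre of the arm's flange, where the gripper is bolted on; the fingertips stand 178 mm ahead of it and the grasp point (between the pads) lies 159 mm ahead of it; z points along the fingers, y is the direction in which the jaws open and shut (so a half turn about z gives the same grasp; the last joint's range is limited). The gripper opens to 92 mm and grips with 3 to 60 N. Pads are 19 mm wide; open, the fingers measure 130 mm over their backs; the gripper's body (75 mm by 190 mm) begins 47 mm behind the grasp point.
Start: joints at [1.063, 0.342, 1.524, -0, 1.275, -0.146], TCP at [185.807, 491.023, 404.741] pointing down, gripper open.
Joint ranges: [-2.53, 2.53], [-0.77, 2.02], [0.04, 2.7], [-1, 4.14], [0.28, 2.66], [-3.11, 3.11]. Speed limits (rad/s): [2.57, 2.57, 3.14, 3.14, 3.14, 3.14].

### API

Orientations are given as [roll, pitch, yaw] about the fixed x, y, z axes, in that order (R = Rz(yaw) Ry(pitch) Rx(roll)).
In Python, from plant import status, viewer, ticket gives the robot as it stands.
- The arm moves only by the tool play_rows, never from a script. Its argument "commands" is a list of rows, each an object with "offset": the shift along the tool's x, y, z in m, a list of three; "twist": the turn about the tool's z in degrees. A call has 1 to 5 rows; each row shifts and turns the commanded pose from where the row before left it, along the tool's axes as they then stand; what a row does not reach is not made up. A row lasts 1/10 s, in which the tool goes at most 50 mm and 8.59 degrees, less where a joint would pass 70% of its speed; a pose out of reach is approached as far as the arm can. A call with a gripper value outside its range is refused whole. "jaw" is the closure in counts, from 0 (fully open) to 255 (shut), set as the call begins (left out, the last holds). The fingers move at their own pace and stop on an object; the grip force is fixed at half the most. Time passes only in rows, so rows that do not move let the fingers close. It gives the time, the measured TCP pose, the force and the opening at its end, in the units of the state.
- status.get_obs(): the state, without advancing time (a new reading comes with each control period).
- viewer.capture(name): name is "scene" or "top"; returns the picture (400x640x3 uint8, red, green, blue); there is no depth.
- viewer.camera_params(name): a dict with "fov_y" (degrees; the focal length in pixels is half the picture's height over the tangent of half this angle, whatever the lens; pixels are square), "cx", "cy" (the principal point, pixels), "D" ([k1, k2, p1, p2, k3] as OpenCV has them; the pictures are not rectified), "rvec" (rotation vector, rad) and "tvec" (3), from world to camera coordinates, as OpenCV has them. Camera axes: x right, y down, z forward; pixel columns grow to the right and rows downward; lengths in mm; the calibration is good to about 2 mm. A picture is of the moment at which its call begins. camera_params takes no time and is no camera call.
- ticket.close_job(): hands the job in, once; it reports no verdict.
The state is a dict: "time": time; "joint_positions": joint angles; "dq": joint speeds; "tau": joint torques, N m; "tool_pos": TCP position; "tcp_rot": TCP orientation; "contact_force": force on the tool from outside, world axes, zero at the start; "moment": the same for the moment, N m; "grip_width": finger opening in mm.
Only numpy, scipy, OpenCV 4.12 (cv2) and the standard library are available. Lean on these libraries where they do the work, as an engineer would, in place of code of your own. Each camera call takes 0.05 s, during which the arm holds its last target.

## Working session

There is one attempt and no reset: what is moved stays moved. The work goes in short steps, Python scripts to look and compute and a tool call to move; the robot and the scene stay as the last step left them, time stands still between calls to the robot, and variables do not carry over. Pictures are saved under pics/ and viewed, and the job is handed in when it is done.

Besides the shell and the picture viewer there is one more tool, called after "Request:" as a command line: name --argument value ..., lists and objects as JSON in quotes. play_rows: Moves the arm, as the interface text tells. Its arguments: {"type":"object","properties":{"commands":{"type":"array"},"jaw":{"type":"number"}},"required":["commands"]}

```bash
ls; mkdir -p pics; python3 - <<'E'
from plant import status, viewer, ticket
import cv2
print(status.get_obs())
for n in("scene","top"):
    print(n,viewer.camera_params(n)); cv2.imwrite(f"pics/{n}0.png",cv2.cvtColor(viewer.capture(n),cv2.COLOR_RGB2BGR))
E
```

```text
pics
{'time': 0.0, 'joint_positions': array([ 1.06298953e+00,  3.42724855e-01,  1.52503159e+00, -2.28397046e-05,
        1.27540687e+00, -1.46011883e-01]), 'dq': array([ 0.00058769,  0.00066599,  0.00104343,  0.00039192, -0.00095909,
        0.00012755]), 'tau': array([ 1.17484367e-03, -4.31249464e+01, -2.44212914e+01,  7.18196877e-02,
        5.59981016e-02, -1.49091438e-04]), 'tool_pos': array([185.74429888, 490.89328665, 404.03855894]), 'tcp_rot': array([-3.14003553e+00, -2.06912907e-04,  2.77980424e+00]), 'contact_force': array([-0.60693072, -0.32245693, -0.08486844]), 'moment': array([-0.00460879,  0.03114583, -0.01432456]), 'grip_width': 92.08092342422908}
scene {'fov_y': 50.38085211807054, 'cx': 316.1566984872942, 'cy': 201.52039873118292, 'D': array([-0.00392742,  0.        ,  0.        ,  0.        ,  0.        ]), 'rvec': array([ 2.07025763, -0.99315927,  0.46473892]), 'tvec': array([-243.61258159,  381.35549797,  637.99719402])}
top {'fov_y': 51.5043799915045, 'cx': 323.41630200908816, 'cy': 198.34381760441553, 'D': array([-0.0769819,  0.       ,  0.       ,  0.       ,  0.       ]), 'rvec': array([ 2.19857134, -2.14748371,  0.11047599]), 'tvec': array([ 133.32463977,  590.40466415, 1138.02188373])}
```

View pics/scene0.png

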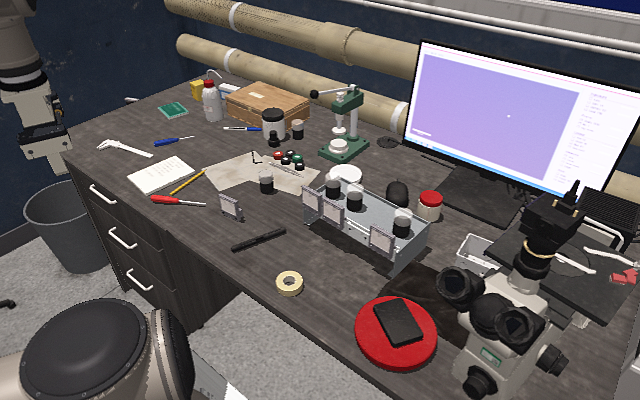

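View pics/top0.png

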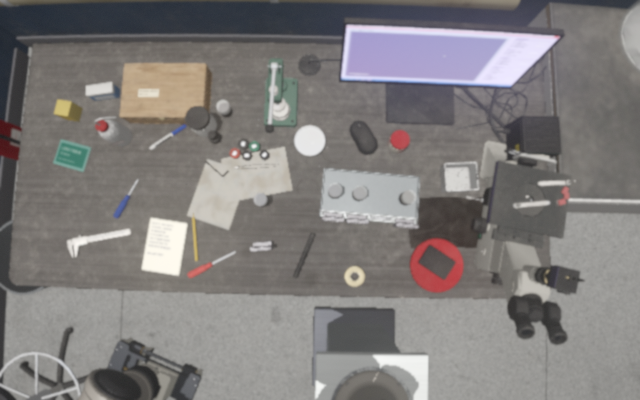

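Scene view: the shelf's gap is third from the left (about 378,215), between can (355,200) and can (402,222). The loose canister is at (266,182) and the holder at (231,207). Zooming in.

```bash
cat > h.py <<'E'
import numpy as np, cv2
from plant import status, viewer
def cam(n):
    p=viewer.camera_params(n); f=200/np.tan(np.radians(p['fov_y']/2))
    K=np.array([[f,0,p['cx']],[0,f,p['cy']],[0,0,1]]); return K,p['D'],p['rvec'],p['tvec']
def proj(n,P):
    K,D,r,t=cam(n); return cv2.projectPoints(np.array(P,float).reshape(-1,1,3),r,t,K,D)[0].reshape(-1,2)
def ray(n,uv):
    K,D,r,t=cam(n); R=cv2.Rodrigues(r)[0]
    q=cv2.undistortPoints(np.array(uv,float).reshape(-1,1,2),K,D).reshape(-1,2)
    return -R.T@t, np.c_[q,np.ones(len(q))]@R
def onz(n,uv,z):
    c,d=ray(n,uv); return c+d*((np.asarray(z)-c[2])/d[:,2])[:,None]
def tri(uv1,uv2):
    c1,d1=ray("scene",[uv1]);c2,d2=ray("top",[uv2]);d1=d1[0]/np.linalg.norm(d1);d2=d2[0]/np.linalg.norm(d2)
    s=np.linalg.lstsq(np.c_[d1,-d2],c2-c1,rcond=None)[0]
    a=c1+s[0]*d1;b=c2+s[1]*d2; return (a+b)/2,np.linalg.norm(a-b)
def crop(f,x0,y0,x1,y1,k,out):
    im=cv2.imread(f)[y0:y1,x0:x1]; im=cv2.resize(im,None,fx=k,fy=k,interpolation=cv2.INTER_CUBIC)
    for x in range((x0+9)//10*10,x1,10):
        cv2.putText(im,str(x),(int((x-x0+.5)*k),8),0,.3,(0,255,255),1); cv2.line(im,(int((x-x0+.5)*k),10),(int((x-x0+.5)*k),14),(0,255,255),1)
    for y in range((y0+9)//10*10,y1,10): cv2.putText(im,str(y)+'-',(0,int((y-y0+.5)*k)+3),0,.3,(0,255,255),1)
    cv2.imwrite(out,im)
E
python3 - <<'E'
from h import *
crop("pics/scene0.png",205,155,445,285,3.3,"pics/s1.png") if 0 else crop("pics/scene0.png",285,160,440,275,5,"pics/s1.png")
crop("pics/scene0.png",205,160,285,230,8,"pics/s2.png")
crop("pics/top0.png",310,155,430,240,6,"pics/t1.png")
crop("pics/top0.png",235,180,285,260,7,"pics/t2.png")
E
```

```text
(no output)
```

View pics/s1.png

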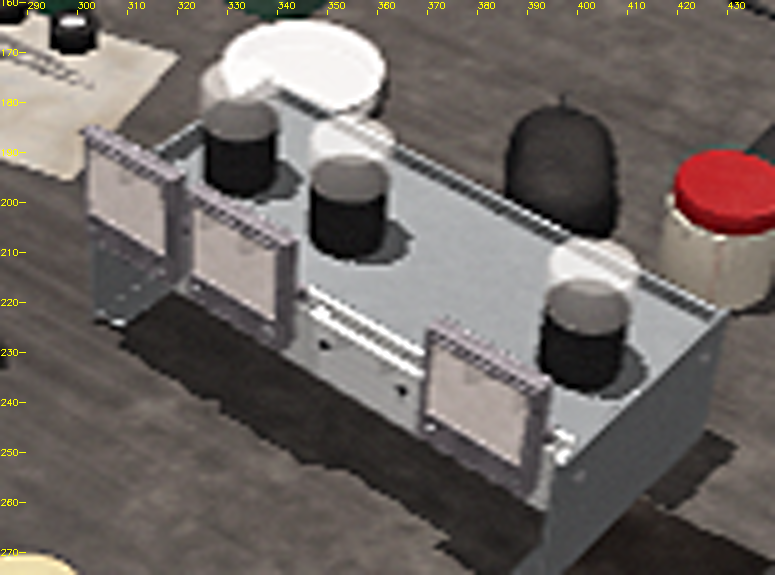

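View pics/s2.png

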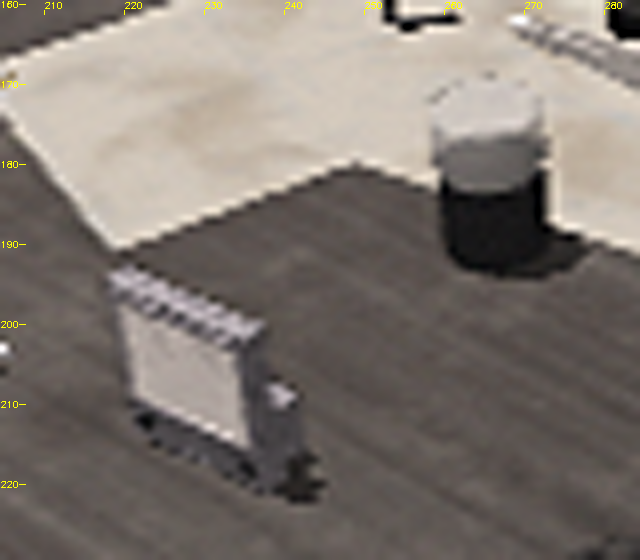

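View pics/t1.png

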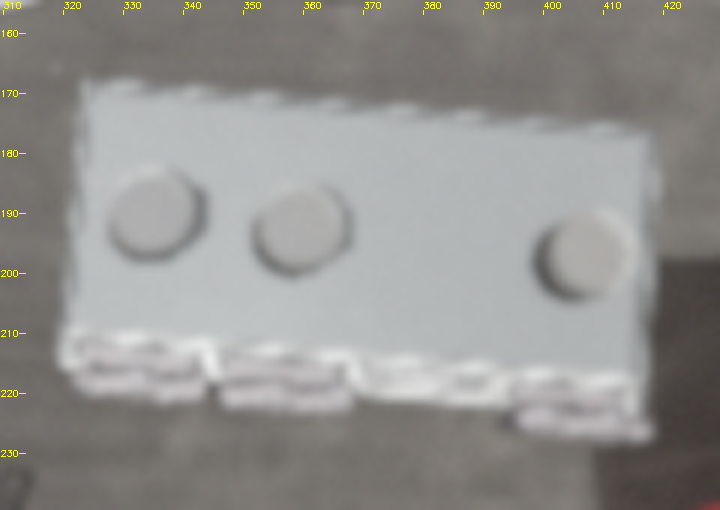

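View pics/t2.png

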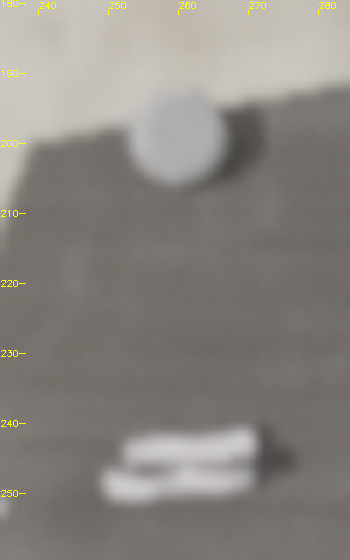

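```bash
python3 - <<'E'
from h import *
im=cv2.imread("pics/scene0.png"); g=im.max(2)
# black bodies in scene at subpixel
for nm,(x0,y0,x1,y1) in dict(a=(320,172,345,206),b=(340,180,368,218),c=(388,205,416,242),L=(256,170,275,197)).items():
    sub=cv2.resize(g[y0:y1,x0:x1],None,fx=8,fy=8,interpolation=cv2.INTER_CUBIC)
    m=(sub<50).astype(np.uint8); n,l,s,c=cv2.connectedComponentsWithStats(m); i=1+s[1:,4].argmax(); l=(l==i)
    X,Y,W,H,A=s[i]; 
    # rows: left/right extents
    out=[]
    for r in range(0,H,12):
        xs=np.where(l[Y+r])[0]; out.append((round(y0+(Y+r+.5)/8-.5,1),round(x0+xs[0]/8-.5,1),round(x0+(xs[-1]+1)/8-.5,1)))
    print(nm,"bot",y0+(Y+H)/8-.5,out)
top=dict(a=(335,190.2),b=(360,192.3),c=(407.8,196.7))
P=onz("top",list(top.values()),126); print(P, np.linalg.norm(np.diff(P,axis=0),axis=1))
gt=cv2.imread("pics/top0.png").max(2)
print(gt[188:212,250:275])
L=onz("top",[(259.3,199)],56);print(L)
E
```

```text
a bot 199.125 [(np.float64(185.1), np.float64(324.4), np.float64(324.5)), (np.float64(186.6), np.float64(324.9), np.float64(339.6)), (np.float64(188.1), np.float64(325.0), np.float64(339.6)), (np.float64(189.6), np.float64(325.6), np.float64(339.5)), (np.float64(191.1), np.float64(325.5), np.float64(339.5)), (np.float64(192.6), np.float64(325.5), np.float64(340.4)), (np.float64(194.1), np.float64(325.5), np.float64(339.9)), (np.float64(195.6), np.float64(325.6), np.float64(339.8)), (np.float64(197.1), np.float64(327.4), np.float64(338.6)), (np.float64(198.6), np.float64(330.5), np.float64(335.6))]
b bot 212.0 [(np.float64(197.2), np.float64(346.9), np.float64(347.2)), (np.float64(198.7), np.float64(346.6), np.float64(361.5)), (np.float64(200.2), np.float64(346.6), np.float64(361.5)), (np.float64(201.7), np.float64(346.6), np.float64(361.2)), (np.float64(203.2), np.float64(346.5), np.float64(361.5)), (np.float64(204.7), np.float64(346.5), np.float64(361.9)), (np.float64(206.2), np.float64(346.5), np.float64(361.6)), (np.float64(207.7), np.float64(346.9), np.float64(361.1)), (np.float6
[... 3336 characters left out ...]
5 101 111 117 118 119 116]
 [116 115 115 115 113 115 119 124 130 134 131 121 113 105 101 101 102 106
  109 112 115 119 119 119 117]
 [117 116 116 115 118 116 116 116 118 117 116 111 108 109 113 113 114 115
  115 115 117 119 120 120 119]
 [118 116 116 116 117 116 116 116 117 115 114 114 116 118 120 119 119 117
  117 117 118 119 121 122 121]
 [117 116 115 115 115 116 116 116 115 113 114 114 115 118 121 120 118 116
  115 117 118 121 121 122 120]
 [116 115 114 115 115 115 115 114 115 114 114 114 115 118 120 118 118 116
  115 116 117 120 121 121 120]
 [115 115 114 115 116 116 116 114 116 116 115 115 116 119 121 121 119 118
  117 117 118 119 121 121 118]]
[[578.41206403 323.43691937  56.        ]]
```

```bash
python3 - <<'E'
from h import *
uv=[(332.7,199.1),(354.1,212),(401,238),(266.4,193.6)]
z=[70,70,70,0]
c,d=ray("scene",uv); P=onz("scene",uv,z)
h=d[:,:2]/np.linalg.norm(d[:,:2],axis=1)[:,None]
P[:,:2]+=19*h; print("scene",P)
T=onz("top",[(335,190.2),(360,192.3),(407.8,196.7),(259.3,199)],[126,126,126,56]);print("top",T)
print(T-P)
# projected images of fitted
# lip edges etc.
for nm,uv in dict(rearL=(323,170),rearR=(416,176.5)).items(): print(nm,onz("top",[uv],78))
print("shelf lip bay, top view", onz("top",[(357,214),(392,217)],88))
print("bay scene lip", onz("scene",[(345,217.5),(367,229.5)],88))
E
```

```text
scene [[601.85444618 121.0821683   70.        ]
 [595.53418781  53.85126326  70.        ]
 [589.12677949 -74.59967697  70.        ]
 [578.43886403 327.82023969   0.        ]]
top [[599.39082698 118.01835396 126.        ]
 [595.48233271  53.30546701 126.        ]
 [587.01677581 -70.89855691 126.        ]
 [578.41206403 323.43691937  56.        ]]
[[-2.46361920e+00 -3.06381434e+00  5.60000000e+01]
 [-5.18551037e-02 -5.45796246e-01  5.60000000e+01]
 [-2.11000369e+00  3.70112006e+00  5.60000000e+01]
 [-2.68000068e-02 -4.38332032e+00  5.60000000e+01]]
rearL [[659.46544033 150.23010811  78.        ]]
rearR [[ 647.96667712 -103.24072008   78.        ]]
shelf lip bay, top view [[541.53017229  56.97258563  88.        ]
 [535.65811933 -36.62178797  88.        ]]
bay scene lip [[534.31070884  37.1504735   88.        ]
 [532.09491329 -21.34354522  88.        ]]
```

```bash
python3 - <<'E'
from h import *
crop("pics/scene0.png",335,205,405,265,11,"pics/s3.png")
crop("pics/top0.png",345,205,425,235,9,"pics/t3.png")
crop("pics/scene0.png",280,175,350,235,11,"pics/s4.png")
E
```

```text
(no output)
```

View pics/s3.png

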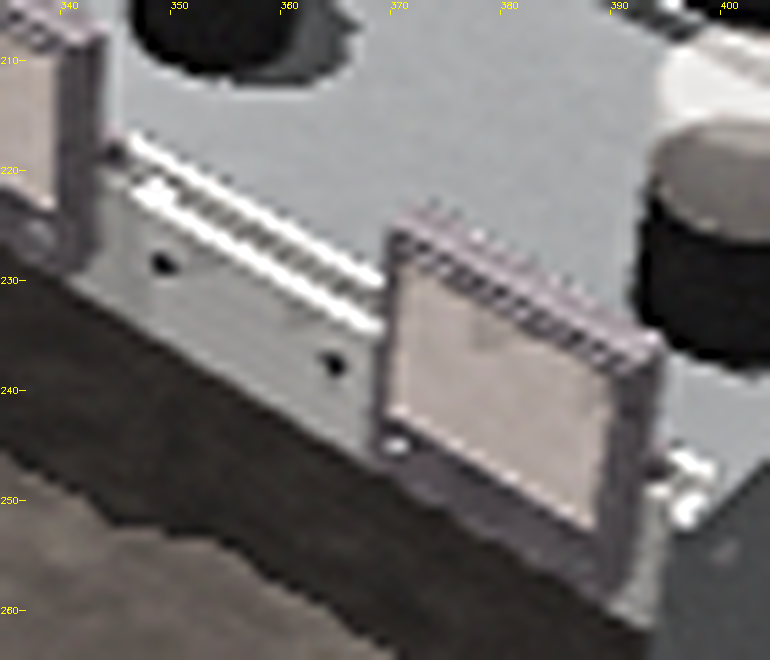

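View pics/t3.png

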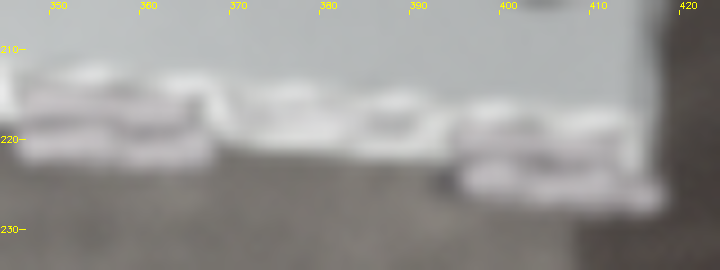

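View pics/s4.png

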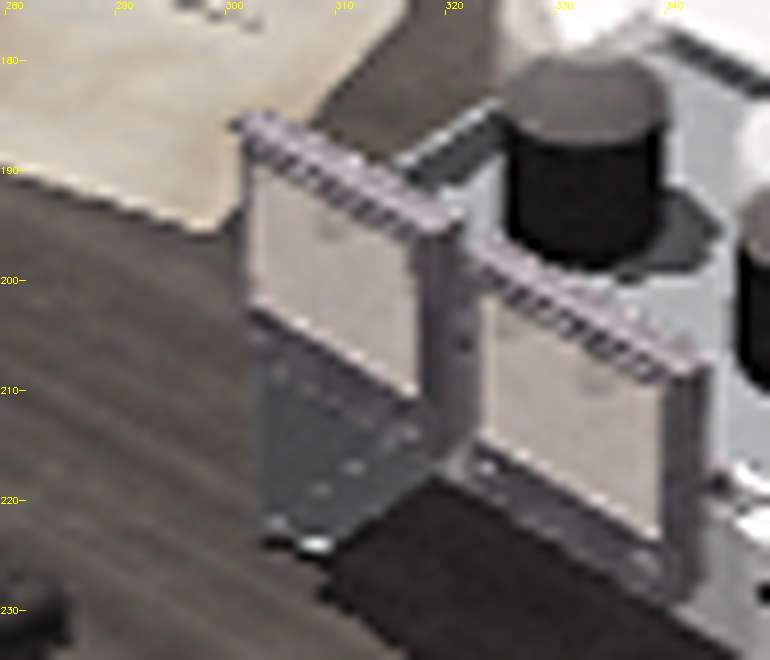

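```bash
python3 - <<'E'
from h import *
def ang(P): d=P[0]-P[1]; return np.degrees(np.arctan2(-d[0],d[1]))
for nm,uv,z in [("lip",[(347,222),(368,233.8)],88),("rear",[(347,218),(368.5,229.7)],84)]:
    P=onz("scene",uv,z);print(nm,P,ang(P))
# top rear edge corners panels z=128
for nm,uv in dict(A=[(302,185.5),(320.3,194.8)],B=[(323.5,197.5),(343.3,207.7)],C=[(371,223.7),(394,235.8)],L=[(219,192.8),(236.8,200.0)]).items():
    P=onz("scene",uv,62 if nm=="L" else 128);print(nm,P,ang(P),np.linalg.norm(P[0]-P[1]))
# card lower corners: approx z front
for nm,uv in dict(A=[(301.5,202.7),(316.9,210.7)],B=[(322.5,214.4),(338.7,223.6)],C=[(369.5,241.8),(388,252.7)],L=[(220.3,208.6),(234.7,215.2)]).items():
    P=onz("scene",uv,17 if nm=="L" else 83);print(nm,P,ang(P),np.linalg.norm(P[0]-P[1]))
# top view panels/tongue ridges
P=onz("top",[(252.5,244),(268.8,242.8)],26);print("L tongue",P,ang(P))
P=onz("top",[(249.5,248.7),(269,247.5)],62);print("L panel",P,ang(P))
P=onz("top",[(347,221.5),(367,221.7)],128);print("B panel",P)
P=onz("top",[(395,224.5),(417,226.5)],128);print("C panel",P,)
P=onz("top",[(321,218),(342.5,219.5)],128);print("A panel",P,)
P=onz("top",[(325,170),(415,176.5)],78);print("rear",ang(P))
E
```

```text
lip [[525.13306016  25.22712831  88.        ]
 [522.45154028 -30.23352118  88.        ]] -2.76809267029273
rear [[539.47278947  35.33382085  84.        ]
 [537.32156648 -21.98417201  84.        ]] -2.149380461244556
A [[524.37870962 149.67793295 128.        ]
 [523.51141252  96.98109338 128.        ]] -0.9429024111190368 52.70397618162518
B [[520.4490745   85.7768813  128.        ]
 [519.29840731  32.45093365 128.        ]] -1.2361363836666732 53.33836075219151
C [[513.4649935  -39.93566603 128.        ]
 [511.84314482 -93.67726929 128.        ]] -1.728584257828591 53.76607029168788
L [[441.95415318 347.16997889  62.        ]
 [449.77325627 292.46319218  62.        ]] 8.134051662048504 55.262744102847314
A [[518.78068258 148.01900091  83.        ]
 [518.69242366 102.83661003  83.        ]] -0.11192097642477117 45.18247708294989
B [[516.56202773  85.26047803  83.        ]
 [514.49879911  39.28053582  83.        ]] -2.569273455725244 46.026209907334476
C [[509.11864054 -43.15144205  83.        ]
 [506.20120284 -88.94905901  83.        ]] -3.6449779876067003 45.890447389797245
L [[435.58749589 345.14743309  17.        ]
 [440.78176749 298.36582716  17.        ]] 6.335733999435955 47.06908870302474
L tongue [[454.41023501 342.40664634  26.        ]
 [458.92591049 296.84901823  26.        ]] 5.660671936821769
L panel [[442.11453272 344.1488589   62.        ]
 [446.72285215 291.34740826  62.        ]] 4.987929177224268
B panel [[519.23164606  85.68931999 128.        ]
 [519.88763699  34.39157785 128.        ]]
C panel [[514.3093707  -37.72808538 128.        ]
 [510.39592968 -94.63670328 128.        ]]
A panel [[526.64242248 152.45333033 128.        ]
 [524.08648327  97.31335952 128.        ]]
rear -2.7308908713660567
```

Request:
play_rows --commands '[{"offset": [0, 0, 0], "twist": 8.06}, {"offset": [0, 0, 0], "twist": 8.06}, {"offset": [0, 0, 0], "twist": 8.06}, {"offset": [0, 0, 0], "twist": 8.06}, {"offset": [0, 0, 0], "twist": 8.06}]' --jaw 60

```text
time: 0.6
tool_pos: [185.8, 491.0, 404.3]
tcp_rot: [-3.141, 0.0, 2.071]
contact_force: [0.4, 0.3, 0.2]
grip_width: 70.3
```

Request:
play_rows --commands '[{"offset": [0, 0, 0], "twist": 8.06}, {"offset": [0, 0, 0], "twist": 8.06}, {"offset": [0, 0, 0], "twist": 8.06}, {"offset": [0, 0, 0], "twist": 8.06}, {"offset": [0, 0, 0], "twist": 0}]'

```text
time: 1.1
tool_pos: [185.8, 491.0, 404.4]
tcp_rot: [-3.141, 0.001, 1.512]
contact_force: [-0.6, -0.1, 0.9]
grip_width: 70.1
```

Request:
play_rows --commands '[{"offset": [-0.014, 0.04, 0.01]}, {"offset": [-0.014, 0.04, 0.01]}, {"offset": [-0.014, 0.04, 0.01]}, {"offset": [-0.014, 0.04, 0.01]}, {"offset": [-0.014, 0.04, 0.01]}]'

```text
$.commands[0]: bad value
```

Request:
play_rows --commands '[{"offset": [-0.014, 0.04, 0.01]}, {"offset": [-0.014, 0.04, 0.01]}, {"offset": [-0.014, 0.04, 0.01]}, {"offset": [-0.014, 0.04, 0.01]}, {"offset": [-0.0165, 0.0414, 0.014]}]'

```text
$.commands[0]: bad value
```

Request:
play_rows --commands '[{"offset": [0, 0, 0]}]'

```text
$.commands[0]: bad value
```

```bash
cat >> h.py <<'E'
def snap(n,tag): cv2.imwrite(f"pics/{n}_{tag}.png",cv2.cvtColor(viewer.capture(n),cv2.COLOR_RGB2BGR))
def go(x,y,z,o=None):
    o=o or status.get_obs(); p=o['tool_pos'];yw=o['tcp_rot'][2]; d=np.array([x,y,z])-p
    print("pos",p.round(2),"yaw",np.degrees(yw).round(2),"offset mm",np.round([np.cos(yw)*d[0]+np.sin(yw)*d[1],np.sin(yw)*d[0]-np.cos(yw)*d[1],-d[2]],2))
E
python3 - <<'E'
from h import *
snap("scene","1");snap("top","1");go(578.4,325.6,201)
crop("pics/scene_1.png",205,100,325,215,6,"pics/s5.png")
crop("pics/top_1.png",200,140,320,260,6,"pics/t5.png")
E
```

```text
pos [185.79 490.98 404.47] yaw 86.95 offset mm [-144.23  400.86  203.47]
```

View pics/s5.png

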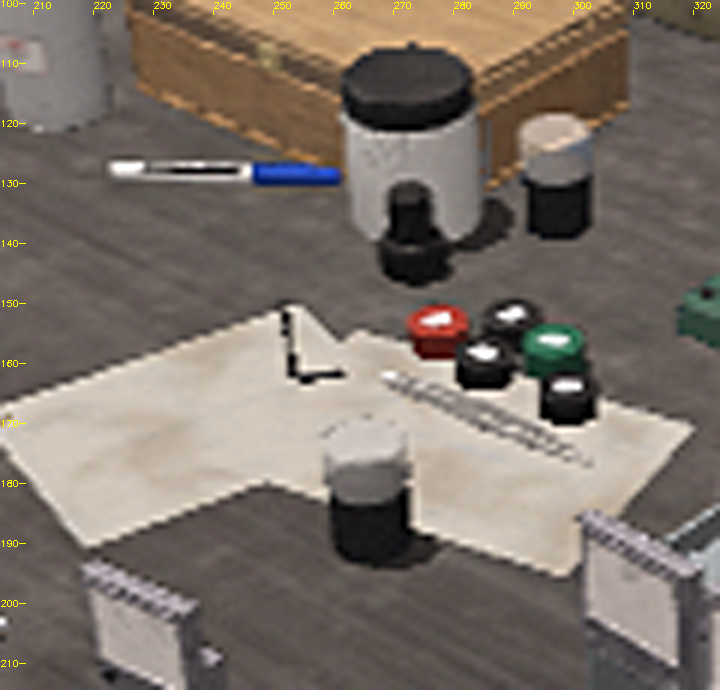

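View pics/t5.png

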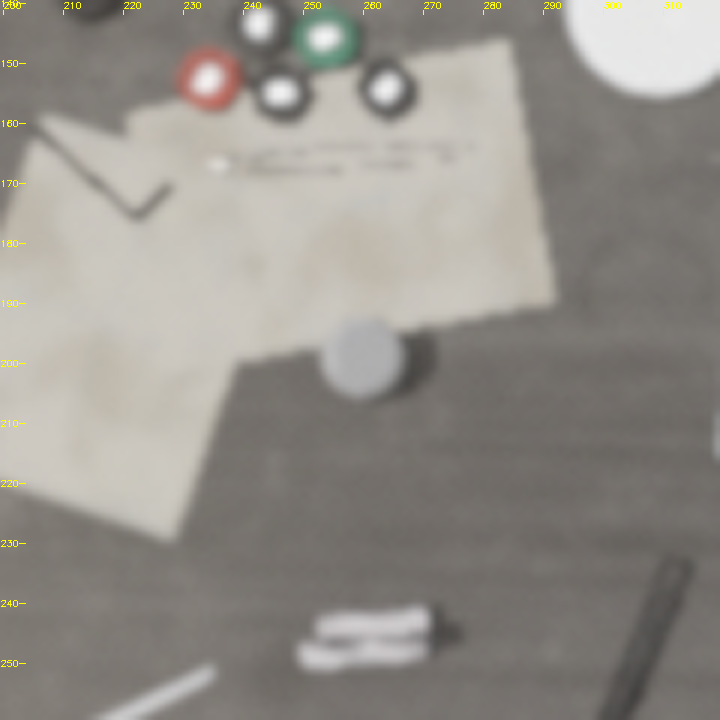

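The rows were refused because they lacked the twist key, so the arm hasn't moved. Resending.

Request:
play_rows --commands '[{"offset": [-0.014, 0.04, 0.01], "twist": 0}, {"offset": [-0.014, 0.04, 0.01], "twist": 0}, {"offset": [-0.014, 0.04, 0.01], "twist": 0}, {"offset": [-0.014, 0.04, 0.01], "twist": 0}, {"offset": [-0.014, 0.04, 0.01], "twist": 0}]'

```text
time: 1.7
tool_pos: [382.9, 408.9, 354.3]
tcp_rot: [-3.142, -0.0, 1.517]
contact_force: [-0.3, 0.9, 0.1]
grip_width: 70.4
```

Request:
play_rows --commands '[{"offset": [-0.014, 0.04, 0.01], "twist": 0}, {"offset": [-0.014, 0.04, 0.01], "twist": 0}, {"offset": [-0.014, 0.04, 0.01], "twist": 0}, {"offset": [-0.014, 0.04, 0.01], "twist": 0}, {"offset": [-0.0165, 0.0414, 0.014], "twist": 0}]'

```text
time: 2.2
tool_pos: [579.9, 325.2, 300.7]
tcp_rot: [3.141, -0.001, 1.517]
contact_force: [0.3, 1.0, -0.5]
grip_width: 70.3
```

Request:
play_rows --commands '[{"offset": [0, 0, 0], "twist": 0}, {"offset": [0, 0, 0], "twist": 0}]'

```text
time: 2.4
tool_pos: [578.9, 325.1, 299.6]
tcp_rot: [-3.14, 0.001, 1.514]
contact_force: [-0.5, -0.2, 0.3]
grip_width: 70.3
```

```bash

python3 - <<'E'
from h import *
snap("scene","2");snap("top","2");go(578.4,325.6,201)
crop("pics/scene_2.png",205,100,325,215,6,"pics/s6.png")
crop("pics/top_2.png",200,140,320,260,6,"pics/t6.png")
E
```

```text
pos [577.62 326.49 300.98] yaw 86.85 offset mm [-0.85  0.83 99.98]
```

View pics/s6.png

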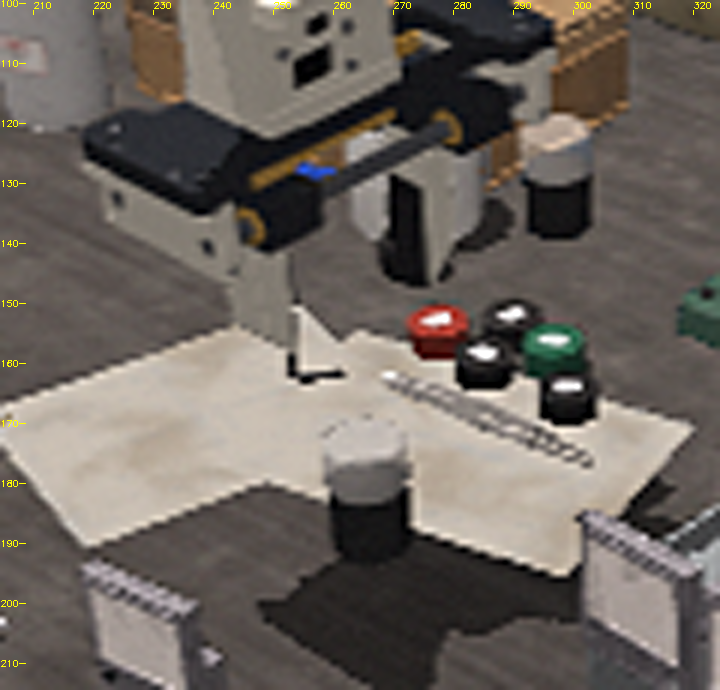

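View pics/t6.png

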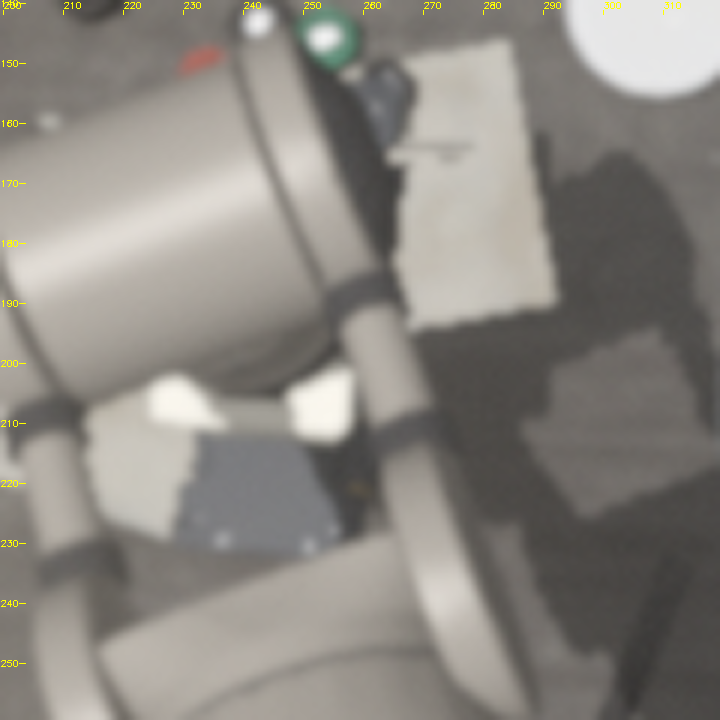

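```bash

python3 - <<'E'
from h import *
y=np.radians(86.73); ax=np.array([np.sin(y),-np.cos(y)])
for c in [(578.4,325.86)]:
    P=[[*(np.array(c)+s*35*ax),122.7] for s in(-1,0,1)]
    print(proj("scene",P))
E
```

```text
[[252.02517318 156.55108373]
 [262.58035986 150.83850283]
 [272.74748979 145.33641409]]
```

Request:
play_rows --commands '[{"offset": [0, 0, 0.03], "twist": 0}, {"offset": [0, 0, 0.03], "twist": 0}, {"offset": [0, 0, 0.02], "twist": 0}, {"offset": [0, 0, 0], "twist": 0}]'

```text
time: 2.9
tool_pos: [576.3, 326.7, 218.5]
tcp_rot: [-3.137, 0.002, 1.517]
contact_force: [-0.7, -0.3, -0.5]
grip_width: 70.1
```

```bash

python3 - <<'E'
from h import *
snap("scene","3");go(578.4,325.6,201)
crop("pics/scene_3.png",205,120,305,215,7,"pics/s7.png")
E
```

```text
pos [577.19 326.84 220.54] yaw 86.87 offset mm [-1.17  1.28 19.54]
```

View pics/s7.png

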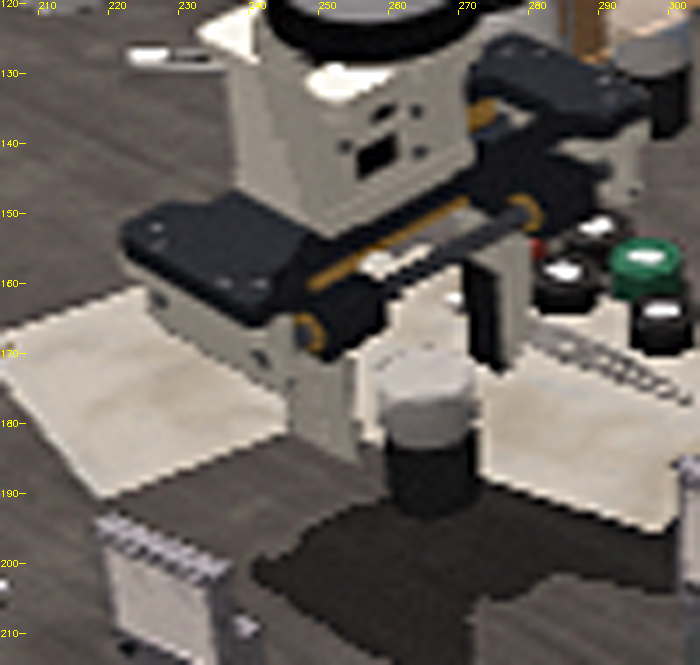

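Fingers straddle the can (finger tips at about 253,185 and 276,172 around the can at 266,180). Lower and close.

Request:
play_rows --commands '[{"offset": [0, 0, 0.01], "twist": 0}, {"offset": [0, 0, 0.01], "twist": 0}, {"offset": [0, 0, 0], "twist": 0}, {"offset": [0, 0, 0], "twist": 0}]'

```text
time: 3.35
tool_pos: [578.4, 325.9, 200.8]
tcp_rot: [-3.142, -0.0, 1.514]
contact_force: [-0.1, -0.8, -0.1]
grip_width: 70.0
```

Request:
play_rows --commands '[{"offset": [0, 0, 0], "twist": 0}, {"offset": [0, 0, 0], "twist": 0}, {"offset": [0, 0, 0], "twist": 0}, {"offset": [0, 0, 0], "twist": 0}, {"offset": [0, 0, 0], "twist": 0}]' --jaw 200

```text
time: 3.85
tool_pos: [578.5, 325.9, 200.8]
tcp_rot: [3.141, -0.0, 1.514]
contact_force: [0.4, 0.0, 1.1]
grip_width: 37.6
```

Request:
play_rows --commands '[{"offset": [0, 0, 0], "twist": 0}, {"offset": [0, 0, 0], "twist": 0}, {"offset": [0, 0, 0], "twist": 0}]'

```text
time: 4.15
tool_pos: [578.5, 325.9, 200.8]
tcp_rot: [3.141, -0.0, 1.514]
contact_force: [-0.3, 0.0, 0.4]
grip_width: 36.9
```

```bash

python3 - <<'E'
from h import *
snap("scene","4");go(578.4,325.6,201)
crop("pics/scene_4.png",225,140,305,215,7,"pics/s8.png")
E
```

```text
pos [578.46 325.88 200.8 ] yaw 86.73 offset mm [-0.28 -0.04 -0.2 ]
```

View pics/s8.png

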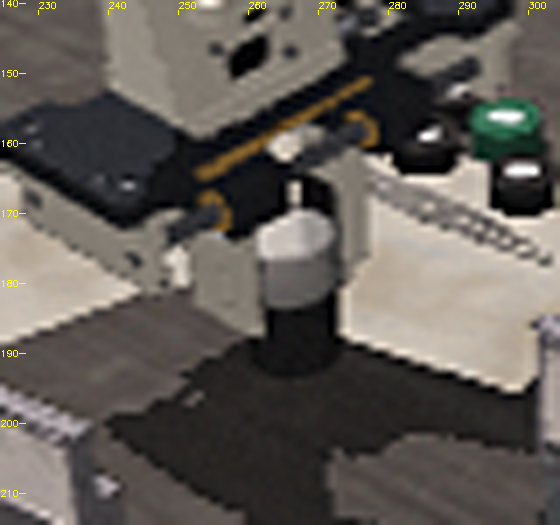

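Request:
play_rows --commands '[{"offset": [0, 0, -0.02], "twist": 0}, {"offset": [0, 0, -0.03], "twist": 0}, {"offset": [0, 0, -0.03], "twist": 0}, {"offset": [0, 0, -0.04], "twist": 0}, {"offset": [0, 0, -0.035], "twist": 0}]'

```text
time: 4.7
tool_pos: [578.3, 325.8, 357.3]
tcp_rot: [3.142, -0.0, 1.514]
contact_force: [0.7, -0.7, -0.7]
grip_width: 37.0
```

Request:
play_rows --commands '[{"offset": [0, 0, 0], "twist": 0}, {"offset": [0, 0, 0], "twist": 0}, {"offset": [0, 0, 0], "twist": 0}]'

```text
time: 5.0
tool_pos: [578.1, 325.7, 354.0]
tcp_rot: [-3.139, 0.001, 1.514]
contact_force: [0.9, -0.3, -1.2]
grip_width: 37.3
```

```bash

python3 - <<'E'
from h import *
snap("scene","5");go(592,-9.1,355.8)
crop("pics/scene_5.png",205,40,325,155,6,"pics/s9.png")
print(proj("scene",[(578.4,325.86,155),(578.4,325.86,211)]))
E
```

```text
pos [578.11 325.76 353.75] yaw 86.73 offset mm [-333.53   32.96   -2.05]
[[261.45919882 139.68572173]
 [259.40945645 119.28903284]]
```

View pics/s9.png

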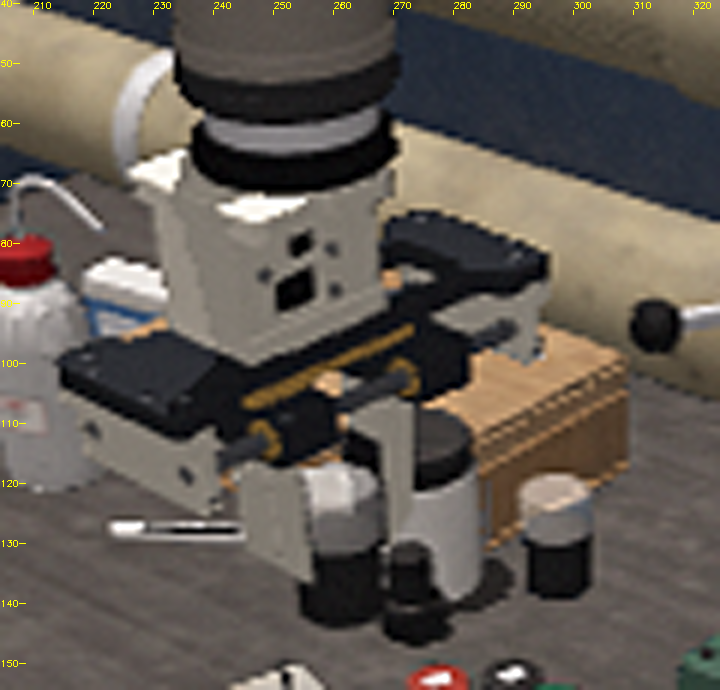

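Request:
play_rows --commands '[{"offset": [-0.02, 0.0033, 0], "twist": 0}, {"offset": [-0.035, 0.0033, 0], "twist": 0}, {"offset": [-0.035, 0.0033, 0], "twist": 0}, {"offset": [-0.035, 0.0033, 0], "twist": 0}, {"offset": [-0.035, 0.0033, 0], "twist": 0}]'

```text
time: 5.55
tool_pos: [585.5, 162.8, 354.6]
tcp_rot: [-3.14, 0.001, 1.513]
contact_force: [-0.1, -0.5, -0.3]
grip_width: 37.4
```

Request:
play_rows --commands '[{"offset": [-0.035, 0.0033, 0], "twist": 0}, {"offset": [-0.035, 0.0033, 0], "twist": 0}, {"offset": [-0.035, 0.0033, 0], "twist": 0}, {"offset": [-0.035, 0.0033, 0], "twist": 0}, {"offset": [-0.0335, 0.003, 0], "twist": 0}]'

```text
time: 6.05
tool_pos: [591.5, -11.4, 354.7]
tcp_rot: [-3.14, 0.0, 1.513]
contact_force: [0.7, 0.3, -0.9]
grip_width: 37.6
```

Request:
play_rows --commands '[{"offset": [0, 0, 0.02], "twist": 0}, {"offset": [0, 0, 0.02], "twist": 0}, {"offset": [0, 0, 0], "twist": 0}, {"offset": [0, 0, 0], "twist": 0}, {"offset": [0, 0, 0], "twist": 0}]'

```text
time: 6.55
tool_pos: [592.2, -9.1, 316.6]
tcp_rot: [3.14, 0.0, 1.514]
contact_force: [-0.1, 0.4, -0.3]
grip_width: 37.5
```

```bash

python3 - <<'E'
from h import *
snap("scene","6");snap("top","6");go(592,-9.1,270.8)
crop("pics/scene_6.png",300,120,430,250,6,"pics/s10.png")
crop("pics/top_6.png",300,120,430,250,6,"pics/t10.png")
E
```

```text
pos [592.26  -8.83 316.73] yaw 86.76 offset mm [-0.29 -0.24 45.93]
```

View pics/s10.png

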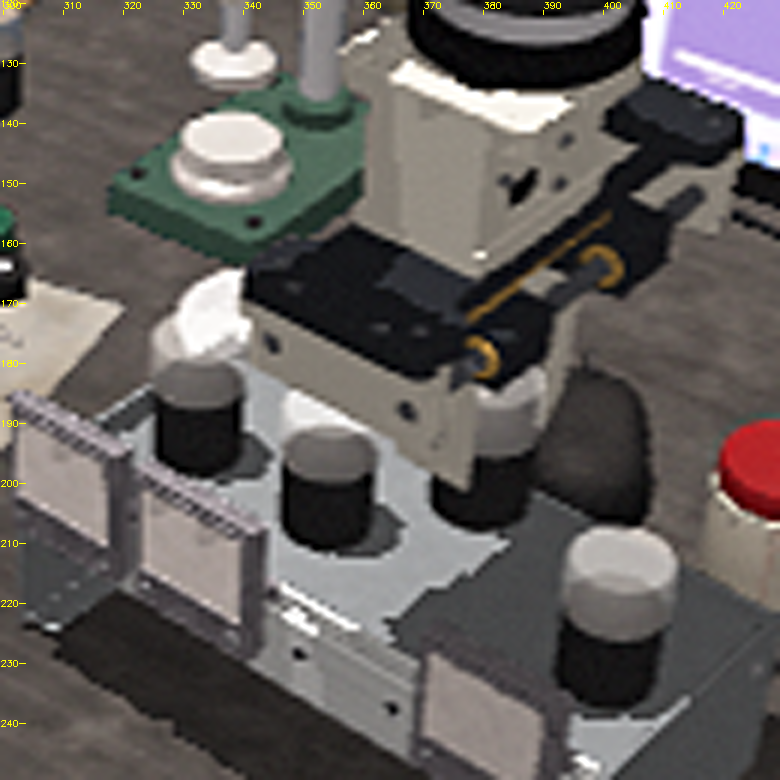

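View pics/t10.png

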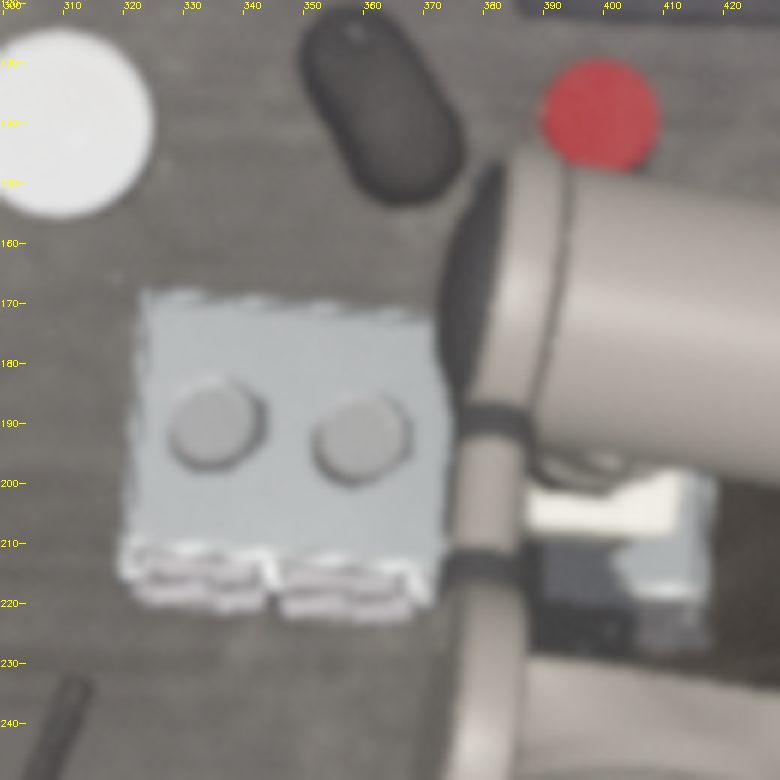

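```bash

python3 - <<'E'
from h import *
g=cv2.imread("pics/scene_6.png").max(2)
for nm,(x0,y0,x1,y1) in dict(a=(320,172,345,206),b=(340,180,368,218),c=(388,215,416,242),M=(366,196,392,214)).items():
    sub=cv2.resize(g[y0:y1,x0:x1],None,fx=8,fy=8,interpolation=cv2.INTER_CUBIC)
    m=(sub<45).astype(np.uint8); n,l,s,c=cv2.connectedComponentsWithStats(m); i=1+s[1:,4].argmax(); l=(l==i)
    X,Y,W,H,A=s[i]
    print(nm,"bot",y0+(Y+H)/8-.5,[(round(float(y0+r/8-.5),1),round(float(x0+np.where(l[r])[0][0]/8-.5),1),round(float(x0+(np.where(l[r])[0][-1]+1)/8-.5),1)) for r in range(Y+H-60,Y+H,8)])
E
```

```text
a bot 199.125 [(191.6, 325.6, 339.9), (192.6, 325.5, 340.1), (193.6, 325.5, 339.9), (194.6, 325.4, 340.0), (195.6, 325.8, 339.6), (196.6, 327.0, 339.0), (197.6, 328.6, 338.0), (198.6, 330.8, 335.5)]
b bot 212.0 [(204.5, 346.5, 361.8), (205.5, 346.5, 361.6), (206.5, 346.6, 361.5), (207.5, 346.9, 361.1), (208.5, 347.6, 360.9), (209.5, 348.6, 360.1), (210.5, 351.1, 358.2), (211.5, 355.9, 357.4)]
c bot 238.0 [(230.5, 391.8, 409.0), (231.5, 391.5, 408.9), (232.5, 392.0, 408.9), (233.5, 392.2, 408.6), (234.5, 394.1, 408.0), (235.5, 395.1, 407.6), (236.5, 396.1, 406.2), (237.5, 399.1, 404.6)]
M bot 208.125 [(200.6, 371.5, 391.5), (201.6, 371.5, 391.5), (202.6, 371.5, 387.9), (203.6, 371.6, 387.4), (204.6, 372.1, 387.4), (205.6, 373.2, 386.9), (206.6, 374.9, 385.4), (207.6, 377.8, 383.2)]
```

```bash

python3 - <<'E'
from h import *
uv=[(332.7,199.1),(354.1,211.7),(400.6,238),(379.7,208.1)]
z=[70,70,70,115.9]
c,d=ray("scene",uv); P=onz("scene",uv,z); h=d[:,:2]/np.linalg.norm(d[:,:2],axis=1)[:,None]; P[:,:2]+=19*h
print(P.round(1))
th=np.radians(-3.3); u=np.array([np.sin(-th),np.cos(-th)])*-1; u=np.array([-np.sin(np.radians(3.3)),-np.cos(np.radians(3.3))])
est=[P[i,:2]+(2-k)*64*u for i,k in((0,0),(1,1),(2,3))]
print(np.round(est,1),np.mean(est,0).round(1),"M now",P[3,:2].round(1))
E
```

```text
[[601.9 121.1  70. ]
 [596.4  54.5  70. ]
 [588.6 -73.9  70. ]
 [595.  -11.6 115.9]]
[[594.5  -6.7]
 [592.7  -9.4]
 [592.3 -10. ]] [593.2  -8.7] M now [595.  -11.6]
```

Request:
play_rows --commands '[{"offset": [0, 0, 0.02], "twist": 0}, {"offset": [0, 0, 0.015], "twist": 0}, {"offset": [0, 0, 0.005], "twist": 0}, {"offset": [0, 0, 0], "twist": 0}, {"offset": [0, 0, 0], "twist": 0}]'

```text
time: 7.15
tool_pos: [592.4, -8.9, 276.7]
tcp_rot: [3.14, 0.0, 1.514]
contact_force: [-0.6, 0.1, -1.1]
grip_width: 37.2
```

```bash

python3 - <<'E'
from h import *
snap("scene","7");go(592,-9.1,270.8)
crop("pics/scene_7.png",310,150,430,250,6.5,"pics/s11.png")
g=cv2.imread("pics/scene_7.png").max(2)
for nm,(x0,y0,x1,y1) in dict(a=(320,172,345,206),b=(340,180,368,218),c=(388,215,416,242),M=(366,212,392,232)).items():
    sub=cv2.resize(g[y0:y1,x0:x1],None,fx=8,fy=8,interpolation=cv2.INTER_CUBIC)
    m=(sub<45).astype(np.uint8); n,l,s,c=cv2.connectedComponentsWithStats(m); i=1+s[1:,4].argmax(); l=(l==i)
    X,Y,W,H,A=s[i]
    print(nm,"bot",y0+(Y+H)/8-.5,[(round(float(y0+r/8-.5),1),round(float(x0+np.where(l[r])[0][0]/8-.5),1),round(float(x0+(np.where(l[r])[0][-1]+1)/8-.5),1)) for r in range(Y+H-60,Y+H,8)])
E
```

```text
pos [592.4   -8.91 276.77] yaw 86.74 offset mm [-0.21 -0.39  5.97]
a bot 199.125 [(191.6, 325.6, 339.6), (192.6, 325.5, 339.6), (193.6, 325.5, 339.4), (194.6, 325.4, 339.4), (195.6, 325.6, 339.4), (196.6, 327.0, 338.9), (197.6, 328.6, 338.0), (198.6, 330.9, 335.5)]
b bot 200.125 [(192.6, 352.8, 367.5), (193.6, 354.8, 367.5), (194.6, 356.2, 367.5), (195.6, 358.2, 367.5), (196.6, 360.2, 367.5), (197.6, 362.2, 367.5), (198.6, 364.2, 367.5), (199.6, 366.2, 367.5)]
c bot 238.125 [(230.6, 391.8, 409.1), (231.6, 391.6, 408.9), (232.6, 392.0, 409.0), (233.6, 392.2, 408.5), (234.6, 394.2, 408.0), (235.6, 395.2, 407.5), (236.6, 396.6, 406.0), (237.6, 400.4, 404.4)]
M bot 222.375 [(214.9, 369.9, 386.0), (215.9, 369.8, 386.0), (216.9, 370.2, 386.0), (217.9, 369.5, 386.0), (218.9, 370.6, 385.4), (219.9, 371.6, 384.6), (220.9, 373.0, 383.6), (221.9, 376.5, 380.9)]
```

View pics/s11.png

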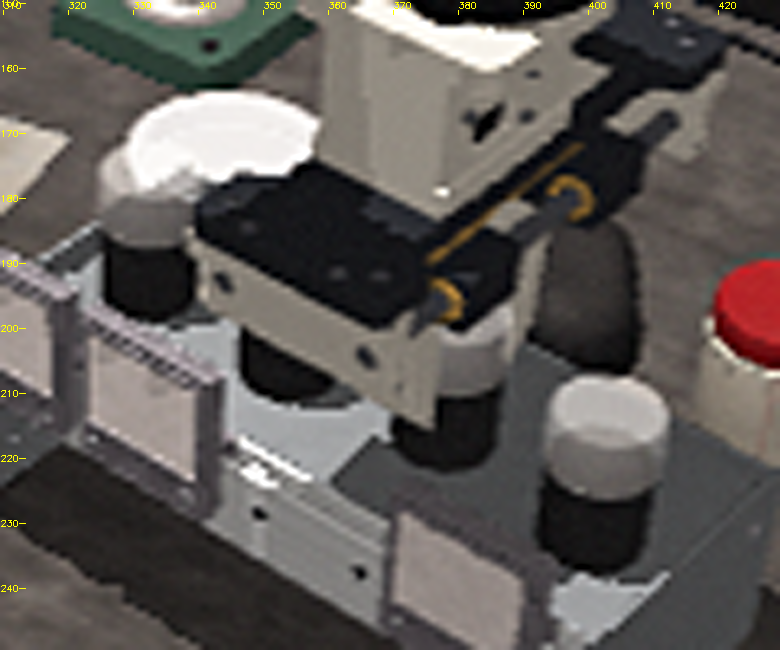

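```bash

python3 - <<'E'
from h import *
uv=[(332.55,199.1),(354.1,211.9),(400.4,238.1),(377.9,222.3)]
z=[70,70,70,75.95]
c,d=ray("scene",uv); P=onz("scene",uv,z); h=d[:,:2]/np.linalg.norm(d[:,:2],axis=1)[:,None]; P[:,:2]+=19*h
u=np.array([-np.sin(np.radians(3.3)),-np.cos(np.radians(3.3))])
est=[P[i,:2]+(2-k)*64*u for i,k in((0,0),(1,1),(2,3))]
print(np.round(est,1),np.mean(est,0).round(1),"M now",P[3,:2].round(1))
E
```

```text
[[594.3  -6.4]
 [592.1  -9.8]
 [591.7  -9.8]] [592.7  -8.7] M now [594.3 -11.6]
```

Request:
play_rows --commands '[{"offset": [0.0023, -0.0014, 0], "twist": 0}, {"offset": [0, 0, 0.003], "twist": 0}, {"offset": [0, 0, 0.0015], "twist": 0}, {"offset": [0, 0, 0.0005], "twist": 0}, {"offset": [0, 0, 0], "twist": 0}]'

```text
time: 7.7
tool_pos: [590.7, -6.6, 270.8]
tcp_rot: [-3.141, -0.0, 1.514]
contact_force: [-0.5, -0.1, 1.3]
grip_width: 37.6
```

Request:
play_rows --commands '[{"offset": [0, 0, 0.0005], "twist": 0}, {"offset": [0, 0, 0], "twist": 0}]'

```text
time: 7.9
tool_pos: [590.7, -6.5, 270.8]
tcp_rot: [3.142, -0.0, 1.514]
contact_force: [-2.2, 0.9, 4.3]
grip_width: 37.0
```

Request:
play_rows --commands '[{"offset": [0, 0, 0.0005], "twist": 0}, {"offset": [0, 0, 0], "twist": 0}]'

```text
time: 8.1
tool_pos: [590.7, -6.5, 270.8]
tcp_rot: [3.141, -0.0, 1.514]
contact_force: [-4.8, 0.6, 8.0]
grip_width: 37.5
```

Request:
play_rows --commands '[{"offset": [0, 0, -0.0005], "twist": 0}, {"offset": [0, 0, 0], "twist": 0}, {"offset": [0, 0, 0], "twist": 0}, {"offset": [0, 0, 0], "twist": 0}, {"offset": [0, 0, 0], "twist": 0}]' --jaw 100

```text
time: 8.6
tool_pos: [590.8, -6.6, 270.0]
tcp_rot: [-3.141, -0.0, 1.514]
contact_force: [0.3, -0.6, -0.6]
grip_width: 55.9
```

Request:
play_rows --commands '[{"offset": [0, 0, -0.01], "twist": 0}, {"offset": [0, 0, -0.02], "twist": 0}, {"offset": [0, 0, -0.03], "twist": 0}, {"offset": [0, 0, -0.03], "twist": 0}, {"offset": [0, 0, 0], "twist": 0}]'

```text
time: 9.1
tool_pos: [591.6, -6.6, 365.6]
tcp_rot: [3.132, 0.001, 1.514]
contact_force: [0.6, -0.9, -0.1]
grip_width: 55.8
```

```bash

python3 - <<'E'
from h import *
snap("scene","8");go(450,319,280)
crop("pics/scene_8.png",310,150,430,250,6.5,"pics/s12.png")
g=cv2.imread("pics/scene_8.png").max(2)
for nm,(x0,y0,x1,y1) in dict(a=(320,172,345,206),b=(340,190,368,218),c=(388,215,416,242),M=(364,205,391,230)).items():
    sub=cv2.resize(g[y0:y1,x0:x1],None,fx=8,fy=8,interpolation=cv2.INTER_CUBIC)
    m=(sub<45).astype(np.uint8); n,l,s,c=cv2.connectedComponentsWithStats(m); i=1+s[1:,4].argmax(); l=(l==i)
    X,Y,W,H,A=s[i]
    print(nm,"bot",y0+(Y+H)/8-.5,[(round(float(y0+r/8-.5),1),round(float(x0+np.where(l[r])[0][0]/8-.5),1),round(float(x0+(np.where(l[r])[0][-1]+1)/8-.5),1)) for r in range(Y+H-60,Y+H,8)])
E
```

```text
pos [591.11  -6.59 363.12] yaw 86.73 offset mm [ 317.01 -159.44   83.12]
a bot 199.125 [(191.6, 325.5, 339.9), (192.6, 325.5, 340.1), (193.6, 325.5, 339.9), (194.6, 325.5, 340.0), (195.6, 325.6, 339.6), (196.6, 327.0, 338.9), (197.6, 328.6, 338.1), (198.6, 330.8, 335.5)]
b bot 212.0 [(204.5, 346.6, 361.8), (205.5, 346.5, 361.6), (206.5, 346.6, 361.4), (207.5, 346.9, 361.1), (208.5, 347.5, 360.9), (209.5, 348.6, 360.1), (210.5, 351.1, 358.4), (211.5, 355.9, 357.0)]
c bot 238.0 [(230.5, 391.8, 409.1), (231.5, 391.5, 408.9), (232.5, 392.0, 408.9), (233.5, 392.4, 408.6), (234.5, 394.6, 408.1), (235.5, 395.4, 407.6), (236.5, 396.1, 406.2), (237.5, 397.5, 404.2)]
M bot 224.5 [(217.0, 368.5, 384.2), (218.0, 368.5, 384.2), (219.0, 368.5, 384.0), (220.0, 368.6, 383.9), (221.0, 369.2, 383.8), (222.0, 370.0, 382.8), (223.0, 373.2, 381.5), (224.0, 375.1, 379.2)]
```

View pics/s12.png

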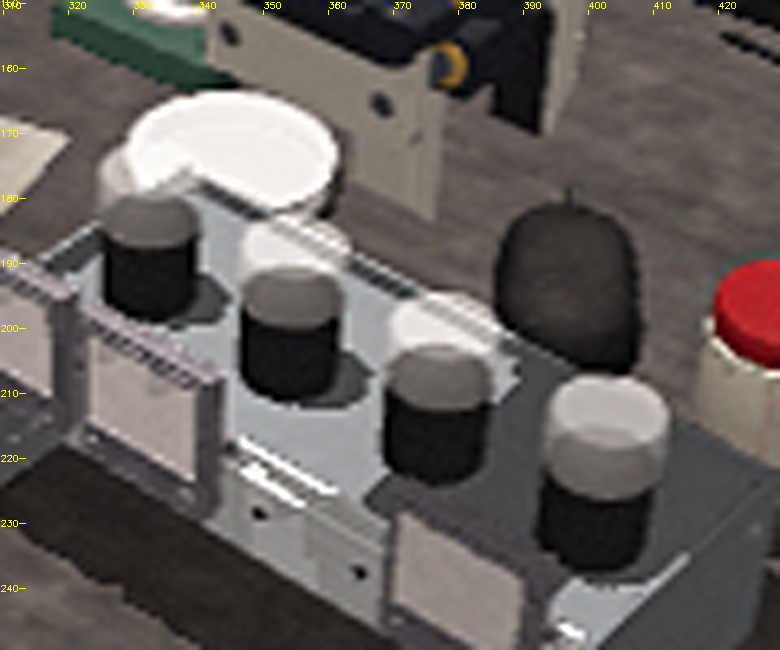

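Request:
play_rows --commands '[{"offset": [0.02, -0.01, 0], "twist": 0}, {"offset": [0.035, -0.018, 0], "twist": 0}, {"offset": [0.035, -0.018, 0], "twist": 0}, {"offset": [0.035, -0.018, 0], "twist": 0}, {"offset": [0.035, -0.018, 0], "twist": 0}]' --jaw 80

```text
time: 9.65
tool_pos: [517.0, 159.0, 359.4]
tcp_rot: [-3.14, 0.0, 1.513]
contact_force: [1.2, -0.3, 0.6]
grip_width: 62.7
```

Request:
play_rows --commands '[{"offset": [0.035, -0.018, 0], "twist": 0}, {"offset": [0.035, -0.018, 0], "twist": 0}, {"offset": [0.035, -0.018, 0.01], "twist": 0}, {"offset": [0.035, -0.018, 0.02], "twist": 0}, {"offset": [0.0166, -0.0122, 0.02], "twist": 0}]'

```text
time: 10.15
tool_pos: [441.3, 321.3, 309.1]
tcp_rot: [-3.141, -0.0, 1.516]
contact_force: [0.7, 0.5, 0.0]
grip_width: 63.0
```

Request:
play_rows --commands '[{"offset": [0, 0, 0.02], "twist": -4.65}, {"offset": [0, 0, 0.01], "twist": -4.65}, {"offset": [0, 0, 0], "twist": 0}, {"offset": [0, 0, 0], "twist": 0}]'

```text
time: 10.55
tool_pos: [442.9, 318.9, 280.0]
tcp_rot: [-3.141, 0.0, 1.674]
contact_force: [0.8, 0.9, 1.1]
grip_width: 63.3
```

```bash

python3 - <<'E'
from h import *
snap("scene","9");go(443,319,208)
crop("pics/scene_9.png",170,110,290,230,6,"pics/s13.png")
E
```

```text
pos [443.12 318.89 280.53] yaw 95.9 offset mm [ 0.12 -0.11 72.53]
```

View pics/s13.png

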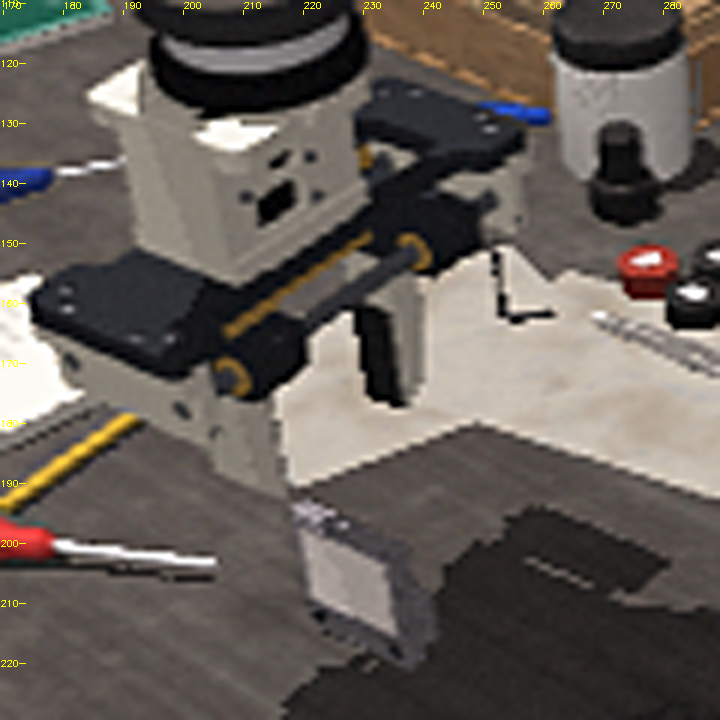

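Request:
play_rows --commands '[{"offset": [0, 0, 0.02], "twist": 0}, {"offset": [0, 0, 0.012], "twist": 0}, {"offset": [0, 0, 0], "twist": 0}, {"offset": [0, 0, 0], "twist": 0}]'

```text
time: 11.0
tool_pos: [443.1, 318.9, 248.5]
tcp_rot: [3.141, -0.0, 1.675]
contact_force: [0.6, -0.2, 0.4]
grip_width: 62.9
```

```bash

python3 - <<'E'
from h import *
snap("scene","10");go(443,319,208)
crop("pics/scene_10.png",190,130,270,230,7,"pics/s14.png")
E
```

```text
pos [443.23 319.04 248.87] yaw 96.0 offset mm [-2.000e-02 -2.300e-01  4.087e+01]
```

View pics/s14.png

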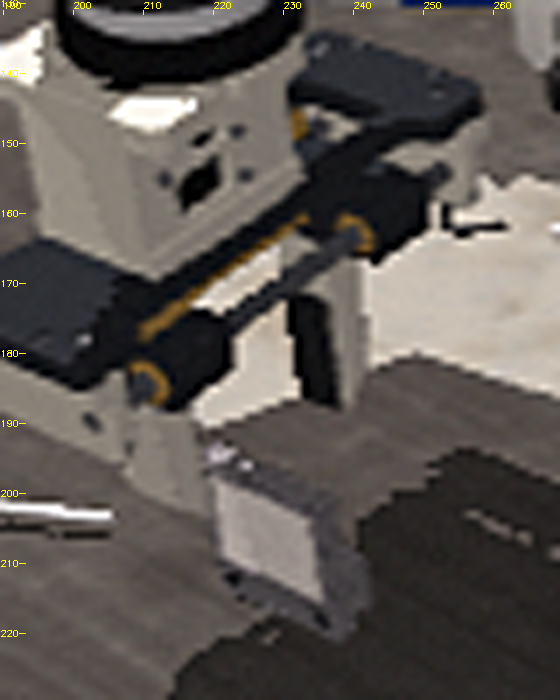

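Request:
play_rows --commands '[{"offset": [0, 0, 0.02], "twist": 0}, {"offset": [0, 0, 0.015], "twist": 0}, {"offset": [0, 0, 0.006], "twist": 0}, {"offset": [0, 0, 0], "twist": 0}, {"offset": [0, 0, 0], "twist": 0}]'

```text
time: 11.55
tool_pos: [443.3, 319.1, 208.0]
tcp_rot: [3.14, -0.001, 1.676]
contact_force: [-0.6, 0.6, 0.1]
grip_width: 63.1
```

Request:
play_rows --commands '[{"offset": [0, 0, 0], "twist": 0}, {"offset": [0, 0, 0], "twist": 0}, {"offset": [0, 0, 0], "twist": 0}, {"offset": [0, 0, 0], "twist": 0}, {"offset": [0, 0, 0], "twist": 0}]' --jaw 190

```text
time: 12.05
tool_pos: [442.9, 319.0, 207.3]
tcp_rot: [3.141, -0.0, 1.676]
contact_force: [0.5, 0.2, 0.4]
grip_width: 27.7
```

```bash

python3 - <<'E'
from h import *
snap("scene","11");go(443,319,208); print(status.get_obs()['grip_width'],status.get_obs()['contact_force'])
crop("pics/scene_11.png",190,140,270,230,7,"pics/s15.png")
E
```

```text
pos [442.92 319.   207.29] yaw 96.03 offset mm [-0.01  0.08 -0.71]
25.13443101847702 [ 0.31455232  0.26073086 -0.86653491]
```

View pics/s15.png

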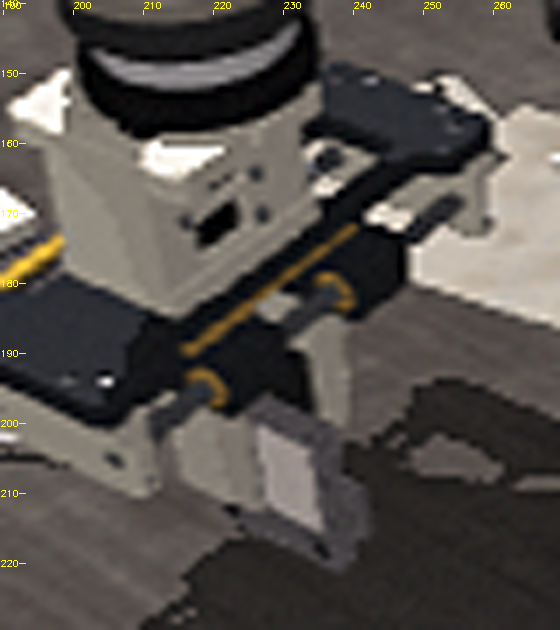

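Request:
play_rows --commands '[{"offset": [0, 0, 0], "twist": 0}, {"offset": [0, 0, 0], "twist": 0}, {"offset": [0, 0, 0], "twist": 0}, {"offset": [0, 0, 0], "twist": 0}, {"offset": [0, 0, 0], "twist": 0}]' --jaw 250

```text
time: 12.6
tool_pos: [442.9, 319.0, 207.2]
tcp_rot: [3.142, -0.0, 1.676]
contact_force: [-1.4, -0.2, -0.9]
grip_width: 8.7
```

Request:
play_rows --commands '[{"offset": [0, 0, 0], "twist": 0}, {"offset": [0, 0, 0], "twist": 0}]'

```text
time: 12.8
tool_pos: [442.9, 319.0, 207.2]
tcp_rot: [-3.142, -0.0, 1.676]
contact_force: [-0.0, -0.3, -1.0]
grip_width: 9.0
```

Request:
play_rows --commands '[{"offset": [0, 0, -0.01], "twist": 0}, {"offset": [0, 0, -0.03], "twist": 0}, {"offset": [0, 0, -0.03], "twist": 0}, {"offset": [0, 0, 0], "twist": 0}, {"offset": [0, 0, 0], "twist": 0}]'

```text
time: 13.3
tool_pos: [442.9, 319.0, 278.3]
tcp_rot: [3.14, -0.001, 1.676]
contact_force: [-0.3, -0.0, -1.6]
grip_width: 8.5
```

```bash

python3 - <<'E'
from h import *
snap("scene","12");go(443,319,208); print(status.get_obs()['grip_width'],status.get_obs()['contact_force'])
crop("pics/scene_12.png",190,120,270,210,7,"pics/s16.png")
E
```

```text
pos [442.67 318.87 277.29] yaw 96.03 offset mm [ 0.1   0.35 69.29]
8.871312526654535 [ 0.64590494 -0.6131167  -0.84302715]
```

View pics/s16.png

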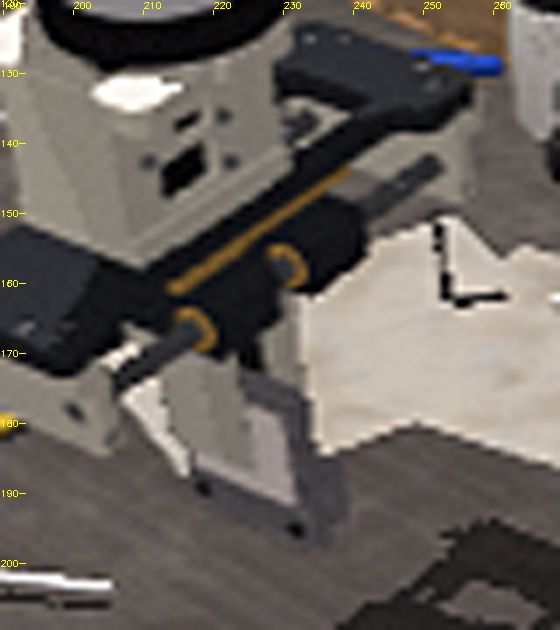

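Request:
play_rows --commands '[{"offset": [0, 0, -0.02], "twist": 4.65}, {"offset": [0, 0, -0.03], "twist": 4.65}, {"offset": [0, 0, -0.03], "twist": 0}, {"offset": [-0.02, 0.006, 0], "twist": 0}, {"offset": [-0.035, 0.01, 0], "twist": 0}]'

```text
time: 13.85
tool_pos: [455.4, 263.8, 357.0]
tcp_rot: [-3.142, -0.001, 1.517]
contact_force: [0.6, -0.6, -0.1]
grip_width: 8.5
```

Request:
play_rows --commands '[{"offset": [-0.035, 0.01, 0], "twist": 0}, {"offset": [-0.035, 0.01, 0], "twist": 0}, {"offset": [-0.035, 0.01, 0], "twist": 0}, {"offset": [-0.035, 0.01, 0], "twist": 0}, {"offset": [-0.035, 0.01, 0], "twist": 0}]'

```text
time: 14.35
tool_pos: [495.6, 84.1, 356.0]
tcp_rot: [-3.139, 0.0, 1.514]
contact_force: [1.0, -1.1, -1.3]
grip_width: 8.8
```

Request:
play_rows --commands '[{"offset": [-0.035, 0.01, 0], "twist": 0}, {"offset": [-0.035, 0.01, 0], "twist": 0}, {"offset": [-0.0173, 0.0064, 0], "twist": 0}, {"offset": [0, 0, 0], "twist": 0}, {"offset": [0, 0, 0], "twist": 0}]'

```text
time: 14.85
tool_pos: [516.8, -3.0, 356.2]
tcp_rot: [-3.139, -0.001, 1.513]
contact_force: [0.4, 0.5, -0.7]
grip_width: 8.8
```

```bash

python3 - <<'E'
from h import *
snap("scene","13");go(517,-3,300.2); print(status.get_obs()['grip_width'],status.get_obs()['contact_force'])
crop("pics/scene_13.png",300,140,420,265,6,"pics/s17.png")
E
```

```text
pos [516.72  -2.44 356.43] yaw 86.74 offset mm [-0.54  0.31 56.23]
8.858111973704593 [ 0.87399384  0.6325282  -0.0044264 ]
```

View pics/s17.png

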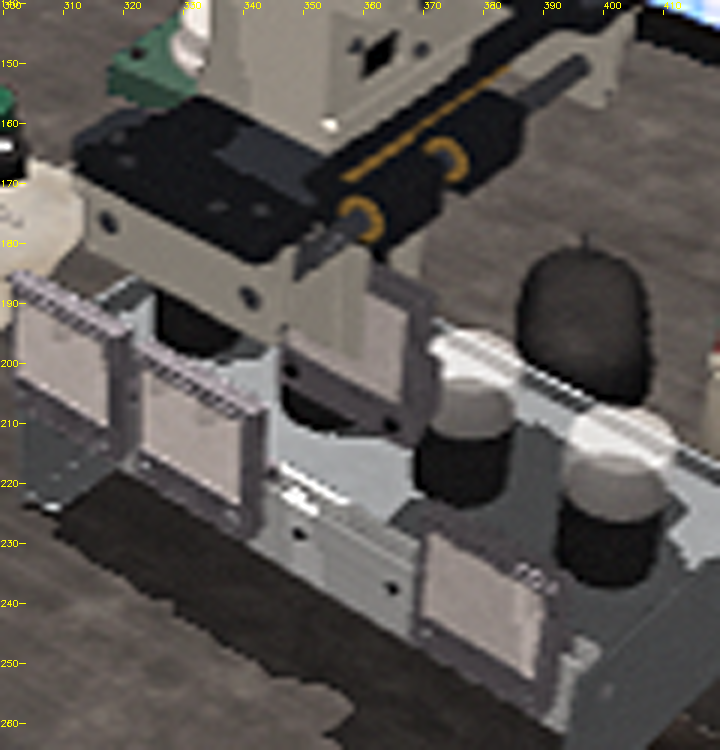

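Request:
play_rows --commands '[{"offset": [0, 0, 0.025], "twist": 0}, {"offset": [0, 0, 0.02], "twist": 0}, {"offset": [0, 0, 0.009], "twist": 0}, {"offset": [0, 0, 0], "twist": 0}, {"offset": [0, 0, 0], "twist": 0}]'

```text
time: 15.4
tool_pos: [517.3, -2.5, 303.8]
tcp_rot: [3.141, -0.0, 1.515]
contact_force: [-0.5, 0.3, 0.3]
grip_width: 8.7
```

Request:
play_rows --commands '[{"offset": [0, 0, 0], "twist": 0}, {"offset": [0, 0, 0], "twist": 0}]'

```text
time: 15.6
tool_pos: [517.3, -3.0, 304.1]
tcp_rot: [3.14, 0.0, 1.514]
contact_force: [0.3, 0.3, -0.5]
grip_width: 8.9
```

```bash

python3 - <<'E'
from h import *
snap("scene","14");snap("top","14");go(517,-3,273.2); print(status.get_obs()['grip_width'],status.get_obs()['contact_force'])
crop("pics/scene_14.png",335,195,400,260,11,"pics/s18.png")
crop("pics/top_14.png",300,150,430,250,6,"pics/t18.png")
E
```

```text
pos [517.17  -3.07 303.81] yaw 86.73 offset mm [ 0.06 -0.18 30.61]
8.914230393690127 [ 0.4574214  -0.02906185 -0.88294254]
```

View pics/s18.png

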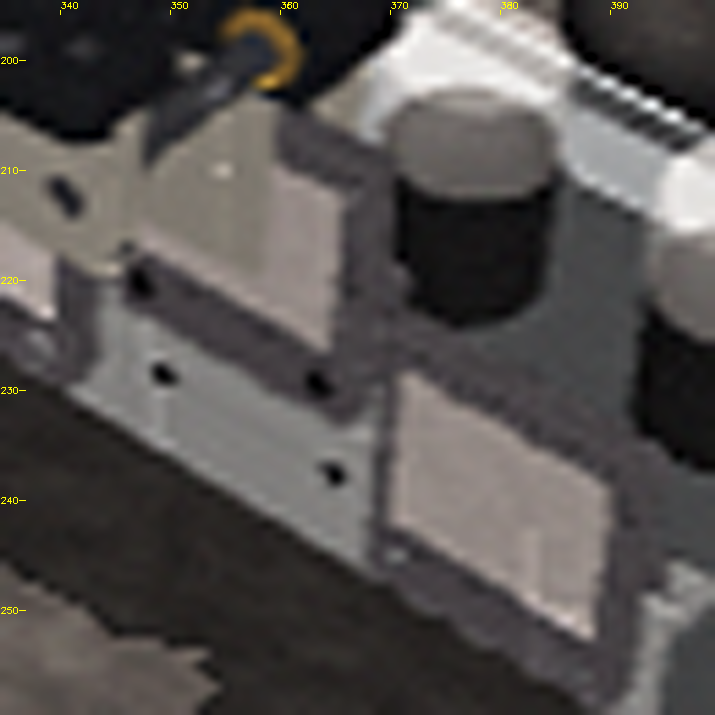

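View pics/t18.png

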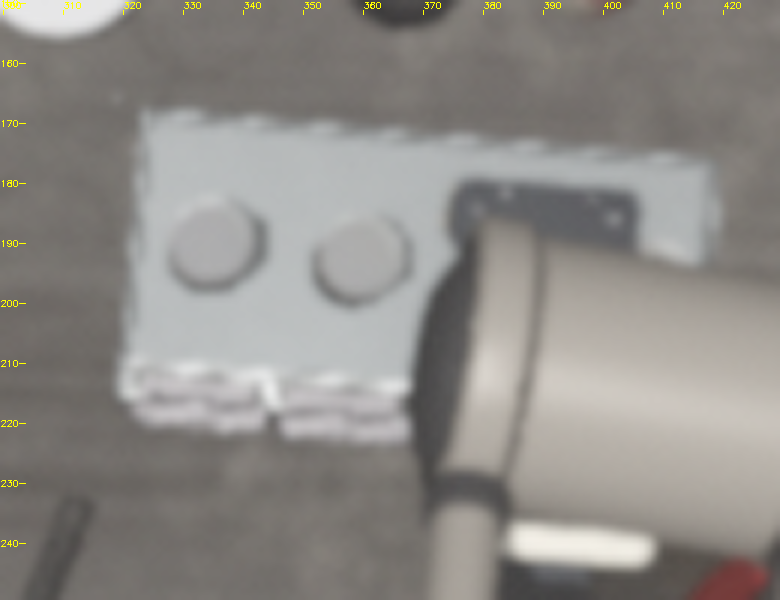

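```bash

python3 - <<'E'
from h import *
a=np.radians(3.27); ex=np.array([np.cos(a),-np.sin(a),0]); ey=np.array([np.sin(a),np.cos(a),0])
T=np.array([517.1,-3.0,0]); feet=96.7
def plane(uv,p,n):
    c,d=ray("scene",uv); return c+d*((n@(p-c))/(d@n))[:,None]
F=T-4.5*ex
H=plane([(346.6,220.2),(363.0,229.1)],F,ex); print("my holes",H.round(1),"h",(H[:,2]-feet).round(1),"shelf y",((H-T)@ey).round(1))
cl=plane([(363.9,226.3)],F,ex); print("my card LR",cl.round(1),cl[0,2]-feet)
hh=H[:,2].mean()-feet; hc=cl[0,2]-feet
for h,ps in ((hh,dict(BL=(323.7,217),BR=(338.1,225.5),CL=(370.4,244.8))),):
    for k,uv in ps.items():
        P=onz("scene",[uv],66+h)[0]; print(k,P.round(1),"shelf xy rel tool",((P-T)@ex).round(1),((P-T)@ey).round(1))
for k,uv in dict(ALR=(316.9,210.7),BLR=(338.7,223.6),CLR=(388.2,252.5),CLL=(369.7,242)).items():
    P=onz("scene",[uv],66+hc)[0]; print(k,P.round(1),"rel",((P-T)@ex).round(1),((P-T)@ey).round(1))
S=plane([(348.7,228.5),(364.9,237.5)],T+6*ex,ex);print("shelf holes",((S-T)@ey).round(1),S[:,2].round(1))
E
```

```text
my holes [[513.8  18.9 104.5]
 [511.4 -23.9 105.6]] h [7.8 8.9] shelf y [ 21.7 -21.2]
my card LR [[511.3 -25.5 114.3]] 17.609802018451475
BL [519.2  83.9  74.3] shelf xy rel tool -2.9 86.9
BR [516.6  42.2  74.3] shelf xy rel tool -3.1 45.1
CL [510.7 -45.1  74.3] shelf xy rel tool -4.0 -42.4
ALR [518.1 102.4  83.6] rel -5.0 105.3
BLR [513.9  38.9  83.6] rel -5.5 41.6
CLR [506.4 -89.2  83.6] rel -5.8 -86.7
CLL [508.3 -44.1  83.6] rel -6.4 -41.5
shelf holes [ 22.8 -20.7] [72.9 74. ]
```

Holder and bay agree to about 1 mm: its screw holes at (346.6,220.2)/(363,229.1) line up with the shelf's (348.7,228.5)/(364.9,237.5). Lowering while watching the force.

Request:
play_rows --commands '[{"offset": [0, 0, 0.005], "twist": 0}, {"offset": [0, 0, 0.004], "twist": 0}, {"offset": [0, 0, 0.002], "twist": 0}, {"offset": [0, 0, 0], "twist": 0}]'

```text
time: 16.1
tool_pos: [517.0, -3.1, 291.7]
tcp_rot: [-3.141, -0.0, 1.514]
contact_force: [-0.1, 0.1, -0.1]
grip_width: 8.8
```

Request:
play_rows --commands '[{"offset": [0, 0, 0.002], "twist": 0}, {"offset": [0, 0, 0.002], "twist": 0}, {"offset": [0, 0, 0], "twist": 0}]'

```text
time: 16.4
tool_pos: [517.0, -3.1, 287.9]
tcp_rot: [-3.141, -0.0, 1.514]
contact_force: [-0.3, 0.5, -0.5]
grip_width: 9.1
```

Request:
play_rows --commands '[{"offset": [0, 0, 0.002], "twist": 0}, {"offset": [0, 0, 0.002], "twist": 0}, {"offset": [0, 0, 0.002], "twist": 0}, {"offset": [0, 0, 0.002], "twist": 0}, {"offset": [0, 0, 0], "twist": 0}]'

```text
time: 16.9
tool_pos: [517.0, -3.1, 279.9]
tcp_rot: [-3.141, -0.0, 1.514]
contact_force: [0.1, 0.5, -0.8]
grip_width: 8.9
```

Request:
play_rows --commands '[{"offset": [0, 0, 0.001], "twist": 0}, {"offset": [0, 0, 0.001], "twist": 0}, {"offset": [0, 0, 0.001], "twist": 0}, {"offset": [0, 0, 0], "twist": 0}]'

```text
time: 17.3
tool_pos: [517.1, -3.0, 277.3]
tcp_rot: [3.141, -0.0, 1.514]
contact_force: [-1.3, 1.1, 2.1]
grip_width: 8.8
```

```bash

python3 - <<'E'
from h import *
snap("scene","15");go(517,-3,273.2); print(status.get_obs()['grip_width'],status.get_obs()['contact_force'])
crop("pics/scene_15.png",310,180,405,260,8,"pics/s19.png")
E
```

```text
pos [517.13  -3.06 277.39] yaw 86.73 offset mm [ 0.06 -0.13  4.19]
9.0258259722031 [-0.93221719 -0.09340223  2.16817191]
```

View pics/s19.png

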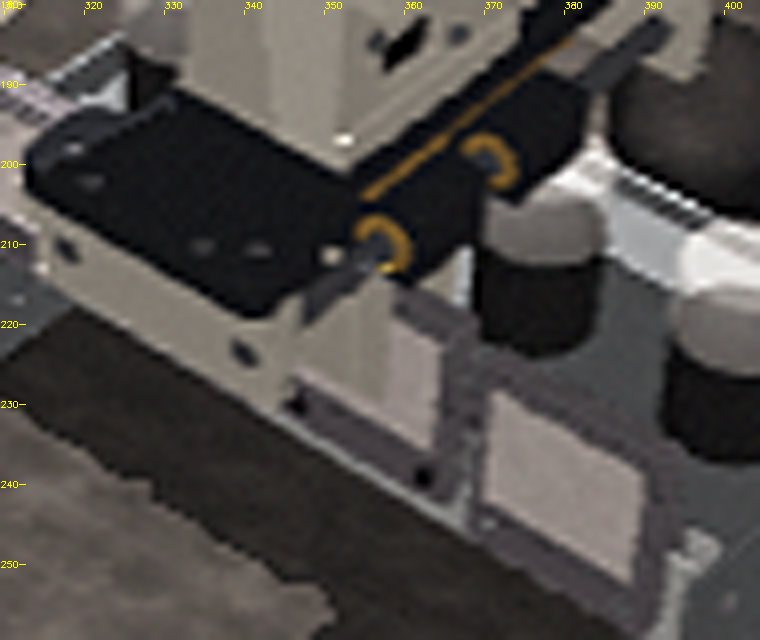

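Request:
play_rows --commands '[{"offset": [0, 0, 0.001], "twist": 0}, {"offset": [0, 0, 0.001], "twist": 0}, {"offset": [0, 0, 0.001], "twist": 0}, {"offset": [0, 0, 0], "twist": 0}]'

```text
time: 17.75
tool_pos: [517.1, -3.1, 274.2]
tcp_rot: [3.141, -0.0, 1.514]
contact_force: [-0.9, -0.5, 3.7]
grip_width: 8.9
```

Request:
play_rows --commands '[{"offset": [0, 0, 0.0005], "twist": 0}, {"offset": [0, 0, 0], "twist": 0}]'

```text
time: 17.95
tool_pos: [517.1, -3.1, 273.8]
tcp_rot: [3.141, -0.0, 1.514]
contact_force: [-0.8, 0.0, 3.9]
grip_width: 8.9
```

Request:
play_rows --commands '[{"offset": [0, 0, 0.0005], "twist": 0}, {"offset": [0, 0, 0], "twist": 0}]'

```text
time: 18.15
tool_pos: [517.1, -3.1, 273.2]
tcp_rot: [3.141, -0.0, 1.514]
contact_force: [-1.3, 0.0, 4.9]
grip_width: 8.8
```

Request:
play_rows --commands '[{"offset": [0, 0, 0.0005], "twist": 0}, {"offset": [0, 0, 0], "twist": 0}]'

```text
time: 18.35
tool_pos: [517.1, -3.1, 273.1]
tcp_rot: [3.141, -0.0, 1.514]
contact_force: [-2.6, 0.7, 6.5]
grip_width: 8.5
```

Reaching the stop at z=273.1, exactly as predicted. Add a modest preload.

Request:
play_rows --commands '[{"offset": [0, 0, 0.0005], "twist": 0}, {"offset": [0, 0, 0], "twist": 0}, {"offset": [0, 0, 0], "twist": 0}]'

```text
time: 18.65
tool_pos: [517.0, -3.0, 273.0]
tcp_rot: [3.141, -0.0, 1.514]
contact_force: [-2.7, 0.7, 11.6]
grip_width: 8.7
```

Request:
play_rows --commands '[{"offset": [0, 0, 0.0005], "twist": 0}, {"offset": [0, 0, 0], "twist": 0}, {"offset": [0, 0, 0], "twist": 0}]'

```text
time: 18.95
tool_pos: [517.0, -3.0, 273.0]
tcp_rot: [3.141, 0.0, 1.514]
contact_force: [-4.4, 0.5, 14.9]
grip_width: 8.8
```

```bash

python3 - <<'E'
from h import *
snap("scene","16");go(517,-3,273.2); o=status.get_obs();print(o['grip_width'],o['contact_force'],o['moment'])
crop("pics/scene_16.png",310,180,405,260,8,"pics/s20.png")
E
```

```text
pos [517.02  -3.02 273.02] yaw 86.74 offset mm [ 0.02 -0.02 -0.18]
8.706343837942052 [-4.63552517  0.8490612  15.55818698] [ 0.04042397  0.82992524 -0.06604722]
```

View pics/s20.png

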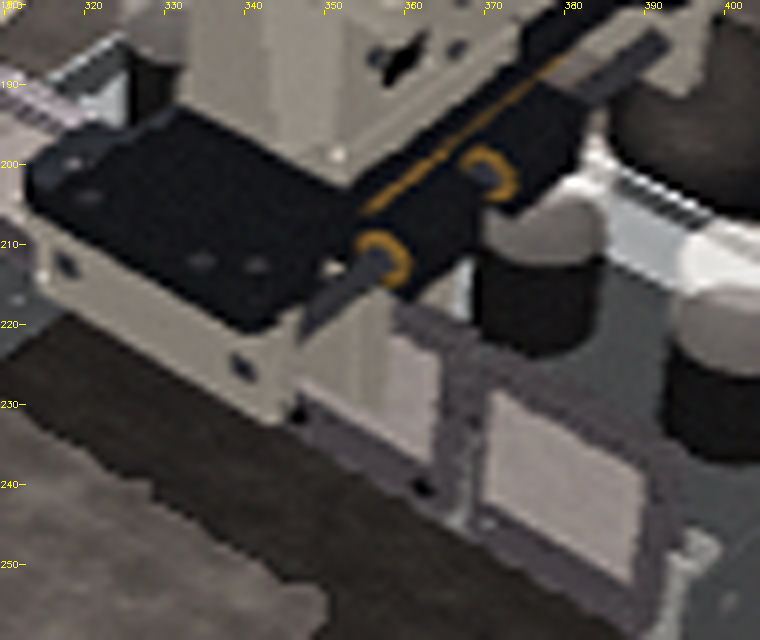

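Request:
play_rows --commands '[{"offset": [0, 0, 0], "twist": 0}, {"offset": [0, 0, 0], "twist": 0}, {"offset": [0, 0, 0], "twist": 0}, {"offset": [0, 0, 0], "twist": 0}, {"offset": [0, 0, 0], "twist": 0}]'

```text
time: 19.5
tool_pos: [517.0, -3.0, 273.0]
tcp_rot: [3.141, 0.0, 1.514]
contact_force: [-5.2, 0.5, 15.1]
grip_width: 8.8
```

```bash

python3 - <<'E'
from plant import status, ticket
o=status.get_obs();print(o['tool_pos'],o['grip_width'],o['contact_force']); print(ticket.close_job())
E
```

```text
[517.00779798  -3.02819942 272.99167752] 8.75602027554021 [-5.19980068  0.50621253 15.05185923]
the job is handed in; nothing more can be done
None
```

The canister is standing in the gap and released. The label holder is pressed home, and the arm is still gripping it and pushing down. I handed the job in at about 19.5 s.

- **Canister:** in the scene camera after release, it lies within about 0.1 px of the line between its neighbours. Along the row it looks roughly 1 mm to the right of ideal.
- **Holder:** its tongue went in behind the lip without catching, and the spring's push rose from about 2 N to 5 N. It met the firm stop at tool height 273.0–273.1 mm, where I expected 273.2 mm. It is held there at about 15 N down, steady over the last half second, with the grip closed on the panel. In the last picture its lower edge continues the right-hand neighbour's.
- **Disagreements:** the two cameras differed by up to about 4 mm on absolute positions, so I set the final positions by comparing with the neighbouring canisters and holders. A side force of about 5 N towards the robot remains on the holder.
- **Not disturbed:** the other canisters measured the same after the canister was placed. I didn't measure the tape roll and white jar again, but the arm never went near them.

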